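Packing up the pendant tray into the bifold display case

TASK

The stall is closing: fold the bifold door of the wooden display case wide open by its handle, put every loose pendant that lies on the counter into the black tray, and push the loaded tray along the counter, without lifting it, right inside the case behind the door line. Then fold the door fully shut again; leave the mirror, the ring cone and the price stand where they are.

Things in the scene. Friction and masses are not known exactly. Their poses are not given: they have to be found in the camera images.
- case: fixed wooden display case, 284 wide, 202 deep, 84 mm high, clear top, no floor (the flat counter runs in). Origin on the counter, mid door line (inner face of shut door); +x into the case, +y along the door away from its fixed hinge. Walls 12 thick, inner width 260 (y -130..130), back wall inner face at x=190. The clear top (80 to 84 high) starts at x=35: before that it is open above
- door (a joint): angle of door panel 1 about its fixed hinge: 0 shut, 1.5 stop, fully folded; starts at 0 to 0.15; grows counter-clockwise seen from above. Panel 2, hinged to panel 1's other edge, folds by itself with its far edge led along the door line. Stays where left; under 3 N at the handle. Folded at 1.48 it leaves case y of -97 to +130 clear
- door_handle (a point): point 60 mm above the counter on the axis of the steel handle, an upright round bar 10 mm thick, free from 31 to 83 mm height, on one arm at 26 mm height. It stands 40 mm out from panel 1's outer face (50 from the inner), 95 mm along the panel from the hinge: it moves on a circle of 107 mm radius. Can be pinched from above and turns in the fingers
- door_hinge (a point): fixed upright hinge axis of panel 1, at counter height: x=0, y=-130 in the case frame. Two panels, each 130 wide, 10 thick, 78 high, their inner faces on the door line when shut; the fold swings out to the case's -x side, up to 130 mm in front of it
- tray: shallow open black plastic tray, 158 (its x) x 182 (its y) x 22 mm high outside, walls and floor 4 mm; loose on the counter, 0.3 to 0.5 kg empty; origin at the centre of its underside. Starts in front of the case, its x axis pointing roughly into the case (within 0.3 rad), and goes in that way round; its origin is then at least 79 mm behind the door line
- pendant1: silver-mounted stone pendant, a rounded bar 60 long (its x) x 36 wide (its y) x 18 high mm with a long domed stone on top and a small flat loop at its +x end (70 overall, the loop has no bulk); lies flat on the counter; origin at the centre of its underside; 70 g; may be absent. Grip it across the 36 mm width
- pendant2: silver-mounted stone pendant, a rounded bar 60 long (its x) x 36 wide (its y) x 18 high mm with a long domed stone on top and a small flat loop at its +x end (70 overall, the loop has no bulk); lies flat on the counter; origin at the centre of its underside; 70 g; may be absent. Grip it across the 36 mm width
- pendant3: silver-mounted stone pendant, a rounded bar 60 long (its x) x 36 wide (its y) x 18 high mm with a long domed stone on top and a small flat loop at its +x end (70 overall, the loop has no bulk); lies flat on the counter; origin at the centre of its underside; 70 g; may be absent. Grip it across the 36 mm width
- pendant4: silver-mounted stone pendant, a rounded bar 60 long (its x) x 36 wide (its y) x 18 high mm with a long domed stone on top and a small flat loop at its +x end (70 overall, the loop has no bulk); lies flat on the counter; origin at the centre of its underside; 70 g; may be absent. Grip it across the 36 mm width
- mirror: round black hand mirror, disc 90 across, handle 85 long, 8 mm thick, lying; origin under the disc's centre; to be left alone
- ring_cone: dark wooden ring cone, foot 60 across, 77 mm high; origin centre of its foot; to be left alone
- price_stand: small price-card stand, wooden foot 50 x 80 mm, blank card, 68 high; origin centre of its foot; to be left alone

How it is judged:
By the outcome, as a careful person would: the job done as asked, in the order asked, and still so for the second after the job is handed in, with the robot touching nothing.
Of pendant1, pendant2, pendant3, pendant4 only 2 to 4 are there at a start; the rules pass over those that are not, and their reading is None.
At some moment in a run one of pendant1, pendant2, pendant3, pendant4 may be knocked a few centimetres aside while the robot is not near it.
Once in a run the grip may slacken for a moment while it holds something.
It also fails if it takes over 208 s, if anything falls off the work surface, if the arm or the gripper's body presses on something with over 40 N, if the wrist force passes 120 N, or if a joint passes its speed limit or range.

ROBOT

A 7-joint arm with a two-finger parallel gripper is mounted at the origin on the work surface. World frame = base frame: x ahead of the robot, y to its left, z up, the work surface at z = 0. Lengths are in m, angles in rad, forces in N, time in s.
With the tool pointing down it reaches from about 0.425 to 0.95 m from the base axis. Payload 16.7 kg.
Tool frame: the origin (TCP) lies at the centre of the arm's flange, where the gripper is bolted on; the fingertips stand 199 mm ahead of it and the grasp point (between the pads) lies 180 mm ahead of it; z points along the fingers, y is the line along which they close (so a half turn about z gives the same grasp; the last joint's range is limited). The gripper opens to 94 mm and grips with 3 to 60 N. Pads are 16 mm wide; open, the fingers measure 119 mm over their backs; the gripper's body (75 mm by 177 mm) begins 78 mm behind the grasp point.
Start: joints at [1.091, 0.426, 0.074, 1.606, -0.034, 1.111, -0.067], TCP at [0.219, -0.638, 0.405] pointing down, gripper open.
Joint ranges: [-2.85, 2.85], [-0.5, 2.14], [-1.23, 1.37], [0.21, 2.46], [-1.02, 4.16], [0.16, 2.05], [-2.73, 2.73]. Speed limits (rad/s): [1.89, 1.89, 2.39, 2.39, 3.01, 3.01, 3.01].

INTERFACE

Orientations are given as a unit quaternion [w, x, y, z].
In Python, from workcell import robot gives the robot as it stands. The module is installed in compiled form; this text tells all that it offers.
- The arm moves only by the tool apply_moves, never from a script. Its argument "steps" is a list that holds one entry, the list of rows, each a list of 7 numbers: the opening, from 0 (shut) to 1 (fully open), then the shift along the tool's x, y, z in m, then the turn, a rotation vector about the tool's x, y, z in rad. In form: [[[grip, dx, dy, dz, wx, wy, wz], ...]]. A call has 1 to 12 rows; each row shifts and turns the commanded pose from where the row before left it, along the tool's axes as they then stand; what a row does not reach is not made up. A row lasts 1/10 s, in which the tool goes at most 50 mm and 8.59 degrees, less where a joint would pass 70% of its speed; a pose out of reach is approached as far as the arm can. A call is refused whole if a number of a shift passes 0.05 or a number of a turn 0.15, either way. A call with a gripper value outside its range is refused whole. The fingers move at their own pace and stop on an object; "force" is the grip in N (left out, the last holds). Time passes only in rows, so rows that do not move let the fingers close. It gives the time, the measured TCP pose, the force, the opening and the grip force at its end, in the units of the state.
- robot.state(): the state, without advancing time (a new reading comes with each control period).
- robot.read_camera(name): name is "scene" or "top" or "wrist"; returns the picture (400x640x3 uint8, red, green, blue); there is no depth.
- robot.calibration(name): a dict with "fovy" (degrees; the focal length in pixels is half the picture's height over the tangent of half this angle, whatever the lens; pixels are square), "cx", "cy" (the principal point, pixels), "k1" (the pictures are not rectified: a ray, as slopes to the right and down, at radius r is drawn at 1 + k1 r^2 times it, then the intrinsics apply), "T" (4x4, takes a point from camera to world coordinates). Camera axes: x right, y up, looking along -z (the intrinsics and any distortion apply to the point x, -y, -z); pixel columns grow to the right and rows downward; lengths in m; the calibration is good to about 2 mm. A picture is of the moment at which its call begins: read the wrist's pose just before it. calibration takes no time and is no camera call; for the wrist camera it gives the pose at the moment of the call.
- robot.sign_off(): hands the job in; it is judged then, once.
The state is a dict: "t": time; "joints": joint angles; "joint_vel": joint speeds; "effort": joint torques, N m; "ee_pos": TCP position; "orientation": TCP orientation; "force": force on the tool from outside, world axes, zero at the start; "moment": the same for the moment, N m; "opening": finger opening in m; "finger_force": force on a finger pad.
Only numpy, scipy, OpenCV 4.12 (cv2) and the standard library are available. Lean on these libraries where they do the work, as an engineer would, in place of code of your own. Each camera call takes 0.05 s, during which the arm holds its last target. There are 200 camera calls.

## Working session

There is one attempt and no reset: what is moved stays moved. The work goes in short steps, Python scripts to look and compute and a tool call to move; the robot and the scene stay as the last step left them, time stands still between calls to the robot, and variables do not carry over. Pictures are saved under pics/ and viewed, at most 14 in all, crops included, and the job is handed in when it is done.

Besides the shell and the picture viewer there is one more tool, called after "Request:" as name(argument=value, ...) on one line, values as JSON. apply_moves: Moves the arm, as the interface text tells. Its arguments: {"type":"object","properties":{"steps":{"type":"array"},"force":{"type":"number"}},"required":["steps"]}

```bash
mkdir -p pics; cat > h.py <<'E'
import numpy as np, cv2
from workcell import robot
def pic(name,fn=None):
    c=robot.calibration(name); im=np.array(robot.read_camera(name))
    if fn: cv2.imwrite('pics/'+fn,im[:,:,::-1])
    return im,c
def K(c):
    f=200/np.tan(np.radians(c['fovy'])/2); return np.array([[f,0,c['cx']],[0,f,c['cy']],[0,0,1.]]),np.array([c['k1'],0,0,0.])
def ray(c,uv):
    k,d=K(c); p=cv2.undistortPoints(np.array(uv,float).reshape(-1,1,2),k,d)[:,0]
    T=np.array(c['T']); r=np.c_[p[:,0],-p[:,1],-np.ones(len(p))]@T[:3,:3].T
    return T[:3,3],r
def onz(c,uv,z):
    o,r=ray(c,uv); return o+r*((z-o[2])/r[:,2])[:,None]
def proj(c,P):
    k,d=K(c); T=np.array(c['T']); q=(np.array(P,float).reshape(-1,3)-T[:3,3])@T[:3,:3]; q=q*[1,-1,-1]
    return cv2.projectPoints(q,np.zeros(3),np.zeros(3),k,d)[0][:,0]
E
python3 - <<'E'
from h import *
np.set_printoptions(precision=4,suppress=True)
print(robot.state())
for n in('top','scene','wrist'):
    im,c=pic(n,n+'0.png'); print(n,c['fovy'],c['cx'],c['cy'],c['k1'],np.array(c['T']))
E
```

```text
{'t': 0.0, 'joints': array([ 1.0905,  0.4267,  0.0739,  1.6066, -0.0341,  1.1108, -0.0671]), 'joint_vel': array([ 0.0008,  0.0012,  0.0005,  0.0003, -0.0007, -0.0005, -0.0009]), 'effort': array([  0.001 , -93.5802,   3.6671, -45.4187,  -0.049 ,   0.0201,
         0.0002]), 'ee_pos': array([ 0.2192, -0.6382,  0.404 ]), 'orientation': array([-0.0006,  0.9864,  0.1646, -0.0001]), 'force': array([ 0.0859, -0.2592,  0.2026]), 'moment': array([ 0.0081,  0.0462, -0.0067]), 'finger_force': 0.0, 'opening': 0.0938296312062164}
top 50.031570497571245 316.9317699737264 201.94240712305975 -0.07835858737458609 [[-0.0153  0.9925 -0.1213  0.4025]
 [-0.9999 -0.0159 -0.0038 -0.0183]
 [-0.0057  0.1213  0.9926  1.1787]
 [ 0.      0.      0.      1.    ]]
scene 49.64277141684357 325.4184406337969 200.96523645486704 -0.10898864113694423 [[ 0.5817 -0.4963  0.6444  1.222 ]
 [ 0.8133  0.3425 -0.4703 -0.5258]
 [ 0.0127  0.7977  0.6029  0.7025]
 [ 0.      0.      0.      1.    ]]
wrist 59.325675528206 326.44758790229025 193.8432383070237 -0.034874796399477395 [[ 0.3247  0.9122  0.2501  0.2912]
 [-0.9458  0.3135  0.0845 -0.6126]
 [-0.0014 -0.264   0.9645  0.385 ]
 [ 0.      0.      0.      1.    ]]
```

View pics.

View pics/top0.png

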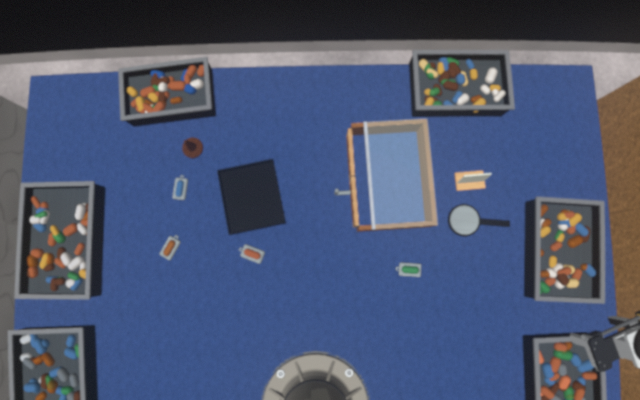

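View pics/scene0.png

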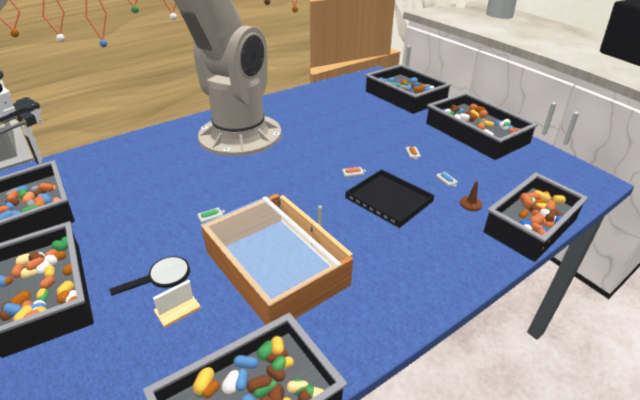

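```bash
python3 - <<'E'
import cv2
im=cv2.imread('pics/top0.png')
cv2.imwrite('pics/c1.png',cv2.resize(im[110:240,325:485],None,fx=5,fy=5,interpolation=cv2.INTER_CUBIC)[:600])
E
python3 - <<'E'
from h import *
im=cv2.imread('pics/top0.png')[:,:,::-1]; c=robot.calibration('top')
hsv=cv2.cvtColor(im.copy(),cv2.COLOR_RGB2HSV)
roi=np.zeros(im.shape[:2],bool); roi[110:300,130:520]=1
def comps(m,lo,hi):
    m=(m&roi).astype(np.uint8); m=cv2.morphologyEx(m,cv2.MORPH_CLOSE,np.ones((3,3)))
    for q in cv2.findContours(m,0,1)[0]:
        a=cv2.contourArea(q)
        if lo<a<hi: yield q,a
np.set_printoptions(precision=4,suppress=True)
print('tray')
for q,a in comps((hsv[:,:,2]<60),800,9000):
    b=cv2.boxPoints(cv2.minAreaRect(q)); P=onz(c,b,0.022)[:,:2]; print(a,b.tolist(),'\n',P, P.mean(0),np.linalg.norm(np.diff(P,axis=0),axis=1))
print('pend')
# not blue background
m=~((hsv[:,:,0]>105)&(hsv[:,:,0]<125)&(hsv[:,:,1]>120)) & (hsv[:,:,2]>60)
for q,a in comps(m,100,700):
    r=cv2.minAreaRect(q); b=cv2.boxPoints(r); P=onz(c,b,0.009)[:,:2]; print(a,np.round(r[0]),np.mean(P,0),'edge',P[1]-P[0],P[2]-P[1])
E
```

```text
tray
3370.5 [[216.96151733398438, 170.8076629638672], [271.576904296875, 159.8845977783203], [284.0384521484375, 222.19227600097656], [229.42306518554688, 233.11534118652344]] 
 [[0.6349 0.2607]
 [0.6628 0.1095]
 [0.4901 0.076 ]
 [0.4627 0.2244]] [0.5626 0.1677] [0.1538 0.1758 0.1509]
pend
359.0 [408. 269.] [ 0.358  -0.2586] edge [ 0.0421 -0.0044] [-0.0067 -0.0733]
364.0 [251. 253.] [0.4082 0.1687] edge [ 0.0403 -0.0152] [-0.0269 -0.0699]
352.5 [170. 246.] [0.4296 0.3914] edge [ 0.0662 -0.0375] [-0.0214 -0.0379]
342.0 [180. 187.] [0.5937 0.3683] edge [ 0.0746 -0.0095] [-0.0075 -0.0437]
377.0 [192. 147.] [0.7074 0.3363] edge [-0.0015 -0.0633] [-0.0637 -0.0014]
361.0 [168. 110.] [0.8177 0.4088] edge [ 0.0319 -0.231 ] [-0.038 -0.007]
```

View pics/c1.png

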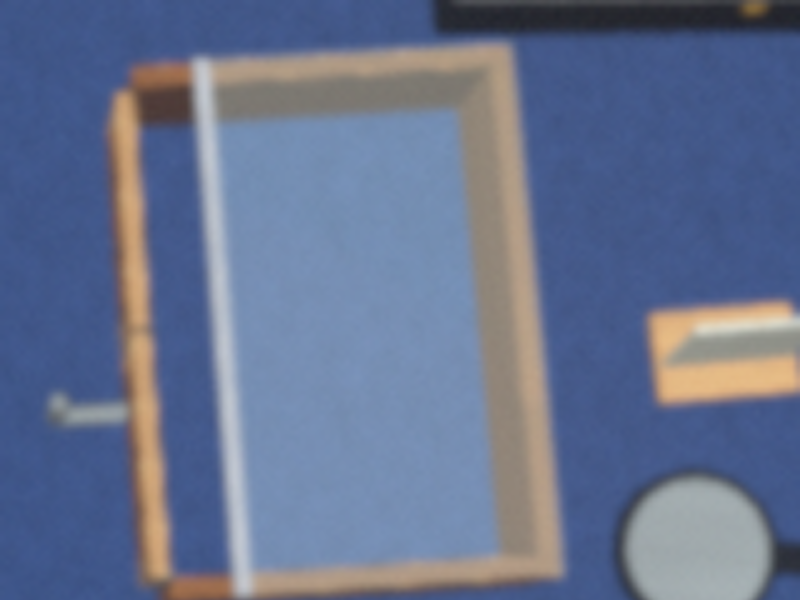

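```bash
cat >> h.py <<'E'
def fit(L,W):  # rigid 2D fit local->world
    L=np.array(L,float);W=np.array(W,float)[:,:2];l=L-L.mean(0);w=W-W.mean(0)
    th=np.arctan2((l[:,0]*w[:,1]-l[:,1]*w[:,0]).sum(),(l*w).sum()); R=np.array([[np.cos(th),-np.sin(th)],[np.sin(th),np.cos(th)]])
    t=W.mean(0)-R@L.mean(0); return th,t,(L@R.T+t-W)
E
python3 - <<'E'
from h import *
np.set_printoptions(precision=4,suppress=True)
c=robot.calibration('top')
def cr(p): return np.array(p)/5+[325,110]
P=onz(c,[cr(p) for p in[(132,66),(513,44),(563,577),(166,598)]],.084)[:,:2]
print(P,np.linalg.norm(np.diff(P,axis=0),axis=1))
th,t,res=fit([(0,.142),(.202,.142),(.202,-.142),(0,-.142)],P); print('case',th,t,res)
R=np.array([[np.cos(th),-np.sin(th)],[np.sin(th),np.cos(th)]])
h=onz(c,[cr((60,400))],.083)[0,:2]; print('handle',h,'case frame',R.T@(h-t))
D=onz(c,[cr((122,92)),cr((143,330)),cr((158,575))],.078)[:,:2];print('door top',(D-t)@R)
for n,p in(('hinge',(0,-.13)),('h0',(-.05,-.035))): print(n,t+R@p)
# tray
W=[[0.6349,0.2607],[0.6628,0.1095],[0.4901,0.076],[0.4627,0.2244]]
print('tray',fit([(-.079,.091),(.079,.091),(.079,-.091),(-.079,-.091)],W))
E
```

```text
[[ 0.7442 -0.1083]
 [ 0.7539 -0.3112]
 [ 0.4707 -0.3231]
 [ 0.4635 -0.1184]] [0.2032 0.2835 0.2048]
case -1.5309817765380145 [ 0.6041 -0.1143] [[ 0.0017 -0.0004]
 [ 0.0001  0.0007]
 [-0.0005  0.0013]
 [-0.0013 -0.0016]]
handle [ 0.5667 -0.0664] case frame [-0.0493 -0.0354]
door top [[-0.0061  0.1282]
 [-0.0036 -0.0002]
 [-0.0043 -0.1283]]
hinge [ 0.4742 -0.1195]
h0 [ 0.5671 -0.0657]
tray (np.float64(-1.3784770891130413), array([0.5626, 0.1676]), array([[ 0.0019,  0.0019],
       [ 0.0042, -0.002 ],
       [-0.0017, -0.0033],
       [-0.0045,  0.0034]]))
```

```bash
cat >> h.py <<'E'
from scipy.spatial.transform import Rotation as Ro
import json
def yaw():
    q=robot.state()['orientation']; R=Ro.from_quat([q[1],q[2],q[3],q[0]]).as_matrix(); return np.arctan2(R[1,0],R[0,0]),R
def down(ps): c,s=np.cos(ps),np.sin(ps); return np.array([[c,s,0],[s,-c,0],[0,0,-1.]])
def plan(wps,grip=1.0,step=.045,turn=.14,start=None):
    """wps: list of (x,y,z(grasp pt height),yaw); prints rows, 12 per call"""
    s=robot.state(); _,R=yaw(); p=np.array(s['ee_pos'])
    if start is not None: p,R=np.array(start[:3])+[0,0,.18],down(start[3])
    rows=[]
    for w in wps:
        P=np.array(w[:3])+[0,0,.18]; R1=down(w[3]); rv=Ro.from_matrix(R.T@R1).as_rotvec()
        n=max(1,int(np.ceil(max(np.linalg.norm(P-p)/step,np.linalg.norm(rv)/turn))))
        p0,R0=p,R
        for i in range(1,n+1):
            q=p0+(P-p0)*i/n; RR=R0@Ro.from_rotvec(rv*i/n).as_matrix()
            d=np.round(R.T@(q-p),3); t=np.round(Ro.from_matrix(R.T@RR).as_rotvec(),3)
            rows.append([grip]+[float(x)+0. for x in d]+[float(x)+0. for x in t]); p=p+R@d; R=R@Ro.from_rotvec(t).as_matrix()
    for i in range(0,len(rows),12): print(json.dumps([rows[i:i+12]]).replace(', ',','))
def st():
    s=robot.state(); print('t',round(s['t'],2),'grasp',np.round(np.array(s['ee_pos'])-[0,0,.18],4),'yaw',round(yaw()[0],3),'F',np.round(s['force'],1),'open',round(s['opening'],4),'ff',s['finger_force'],'j',np.round(s['joints'],2))
E
python3 - <<'E'
from h import *
plan([(.567,-.066,.19,1.61)])
E
```

```text
[[[1.0,0.034,-0.029,0.002,0.0,0.0,-0.085],[1.0,0.037,-0.025,0.003,0.0,0.0,-0.086],[1.0,0.039,-0.022,0.002,0.0,0.0,-0.085],[1.0,0.04,-0.019,0.002,0.0,0.0,-0.085],[1.0,0.042,-0.016,0.003,0.0,0.0,-0.085],[1.0,0.043,-0.012,0.002,0.0,0.0,-0.086],[1.0,0.044,-0.008,0.002,0.0,0.0,-0.085],[1.0,0.044,-0.004,0.002,0.0,0.0,-0.085],[1.0,0.045,0.0,0.003,0.0,-0.001,-0.086],[1.0,0.044,0.003,0.002,-0.001,0.0,-0.085],[1.0,0.045,0.007,0.002,0.0,0.0,-0.085],[1.0,0.043,0.011,0.002,0.0,0.0,-0.085]]]
[[[1.0,0.042,0.014,0.003,0.0,0.0,-0.086],[1.0,0.041,0.018,0.002,0.0,0.0,-0.085],[1.0,0.039,0.022,0.002,0.0,0.0,-0.085]]]
```

Request:
apply_moves(steps=[[[1.0, 0.034, -0.029, 0.002, 0, 0, -0.085], [1.0, 0.037, -0.025, 0.003, 0, 0, -0.085], [1.0, 0.039, -0.022, 0.002, 0, 0, -0.085], [1.0, 0.04, -0.019, 0.002, 0, 0, -0.085], [1.0, 0.042, -0.016, 0.003, 0, 0, -0.085], [1.0, 0.043, -0.012, 0.002, 0, 0, -0.085], [1.0, 0.044, -0.008, 0.002, 0, 0, -0.085], [1.0, 0.044, -0.004, 0.002, 0, 0, -0.085], [1.0, 0.045, 0, 0.003, 0, 0, -0.085], [1.0, 0.044, 0.003, 0.002, 0, 0, -0.085], [1.0, 0.045, 0.007, 0.002, 0, 0, -0.085], [1.0, 0.043, 0.011, 0.002, 0, 0, -0.085]]])

```text
t: 1.35
ee_pos: [0.4991, -0.1793, 0.3777]
orientation: [0.0, 0.779, 0.627, 0.0]
force: [0.5, -1.2, 1.2]
opening: 0.0939
finger_force: 0.0
```

Request:
apply_moves(steps=[[[0.5, 0.042, 0.014, 0.003, 0, 0, -0.085], [0.5, 0.041, 0.018, 0.002, 0, 0, -0.085], [0.5, 0.039, 0.022, 0.002, 0, 0, -0.085], [0.5, 0, 0, 0, 0, 0, 0], [0.5, 0, 0, 0, 0, 0, 0], [0.5, 0, 0, 0, 0, 0, 0]]])

```text
t: 1.95
ee_pos: [0.5683, -0.068, 0.3705]
orientation: [-0.0, 0.695, 0.719, -0.0]
force: [0.6, -0.5, -0.7]
opening: 0.0496
finger_force: 0.0
```

```bash
python3 - <<'E'
from h import *
st(); im,c=pic('wrist','w1.png'); print(proj(c,[(.5667,-.0664,.083),(.4742,-.1195,.078)]))
E
```

```text
t 1.95 grasp [ 0.5683 -0.068   0.1905] yaw 1.604 F [ 0.6 -0.5 -0.7] open 0.0496 ff 0.0 j [ 0.38  0.33 -0.45  1.85  0.17  1.   -0.11]
[[325.44044266 196.67462962]
 [214.6030569  251.67832687]]
```

View pics/w1.png

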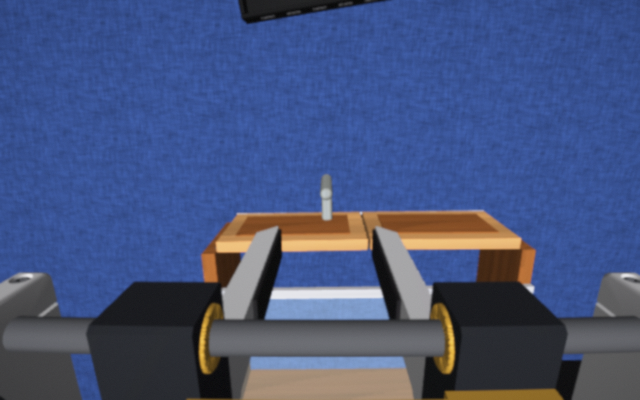

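Request:
apply_moves(steps=[[[0.5, 0.002, -0.0015, 0.035, 0, 0, 0], [0.5, 0, 0, 0.035, 0, 0, 0], [0.5, 0, 0, 0.035, 0, 0, 0], [0.5, 0, 0, 0.025, 0, 0, 0], [0.5, 0, 0, 0, 0, 0, 0], [0, 0, 0, 0, 0, 0, 0], [0, 0, 0, 0, 0, 0, 0], [0, 0, 0, 0, 0, 0, 0], [0, 0, 0, 0, 0, 0, 0], [0, 0, 0, 0, 0, 0, 0], [0, 0, 0, 0, 0, 0, 0]]], force=25)

```text
t: 3.1
ee_pos: [0.5673, -0.0651, 0.2413]
orientation: [0.0, 0.695, 0.719, 0.0]
force: [-0.6, 0.3, 8.3]
opening: 0.0094
finger_force: 25.0
```

```bash
python3 - <<'E'
from h import *
st()
s=robot.state();g=np.array(s['ee_pos'])[:2];H=np.array([.4742,-.1195]);d=g-H
print('r',np.linalg.norm(d),'ang',np.arctan2(d[1],d[0]))
r=.107;a0=.524
y0=yaw()[0]
w=[]
for k in range(1,21):
    a=k*1.51/20; w.append((H[0]+r*np.cos(a0+a),H[1]+r*np.sin(a0+a),.060,y0+a*0.9))
plan(w,0.0)
E
```

```text
t 3.1 grasp [ 0.5673 -0.0651  0.0613] yaw 1.606 F [-0.6  0.3  8.3] open 0.0094 ff 25.001880526542664 j [ 0.33  0.49 -0.41  1.95  0.28  0.75 -0.21]
r 0.10783910777299603 ang 0.5289946567445614
[[[0.0,0.006,-0.005,0.001,0.001,0.0,-0.068],[0.0,0.007,-0.004,0.0,0.0,0.0,-0.068],[0.0,0.007,-0.004,0.0,0.0,0.0,-0.068],[0.0,0.007,-0.004,0.0,0.0,0.0,-0.068],[0.0,0.007,-0.004,0.0,0.0,0.0,-0.068],[0.0,0.007,-0.005,0.0,0.0,0.0,-0.068],[0.0,0.006,-0.004,0.0,0.0,0.0,-0.068],[0.0,0.007,-0.004,0.0,0.0,0.0,-0.068],[0.0,0.007,-0.005,0.0,0.0,0.0,-0.068],[0.0,0.006,-0.004,0.0,0.0,0.0,-0.068],[0.0,0.007,-0.005,0.0,0.0,0.0,-0.067],[0.0,0.007,-0.005,0.0,0.0,0.0,-0.068]]]
[[[0.0,0.006,-0.004,0.0,0.0,0.0,-0.068],[0.0,0.007,-0.005,0.0,0.0,0.0,-0.068],[0.0,0.006,-0.005,0.0,0.0,0.0,-0.068],[0.0,0.007,-0.005,0.0,0.0,0.0,-0.068],[0.0,0.006,-0.004,0.0,0.0,0.0,-0.068],[0.0,0.007,-0.005,0.0,0.0,0.0,-0.068],[0.0,0.006,-0.005,0.0,0.0,0.0,-0.068],[0.0,0.006,-0.005,0.0,0.0,0.0,-0.068]]]
```

Request:
apply_moves(steps=[[[0, 0.006, -0.005, 0, 0, 0, -0.068], [0, 0.007, -0.004, 0, 0, 0, -0.068], [0, 0.007, -0.004, 0, 0, 0, -0.068], [0, 0.007, -0.004, 0, 0, 0, -0.068], [0, 0.007, -0.004, 0, 0, 0, -0.068], [0, 0.007, -0.005, 0, 0, 0, -0.068], [0, 0.006, -0.004, 0, 0, 0, -0.068], [0, 0.007, -0.004, 0, 0, 0, -0.068], [0, 0.007, -0.005, 0, 0, 0, -0.068], [0, 0.006, -0.004, 0, 0, 0, -0.068], [0, 0.007, -0.005, 0, 0, 0, -0.068], [0, 0.007, -0.005, 0, 0, 0, -0.068]]])

```text
t: 4.3
ee_pos: [0.4889, -0.0138, 0.2412]
orientation: [0.001, 0.351, 0.936, 0.0]
force: [3.8, -3.0, 4.6]
opening: 0.0096
finger_force: 25.0
```

```bash
python3 - <<'E'
from h import *
st()
s=robot.state();g=np.array(s['ee_pos'])[:2];H=np.array([.4742,-.1195]);d=g-H
a1=np.arctan2(d[1],d[0]);print('r',np.linalg.norm(d),'door',a1-.524)
r=.107;a0=.524;y0=yaw()[0];w=[]
b=a1-a0;n=10
for k in range(1,n+1):
    a=b+(1.515-b)*k/n; w.append((H[0]+r*np.cos(a0+a),H[1]+r*np.sin(a0+a),.060,y0+(a-b)*0.9))
plan(w,0.0)
E
```

```text
t 4.3 grasp [ 0.4889 -0.0138  0.0612] yaw 2.425 F [ 3.8 -3.   4.6] open 0.0096 ff 25.001404881477356 j [ 0.43  0.42 -0.64  2.12  0.38  0.71  0.4 ]
r 0.10674512455811218 door 0.9087297302844497
[[[0.0,0.005,-0.003,0.001,0.001,0.002,-0.055],[0.0,0.006,-0.004,0.0,0.0,0.0,-0.054],[0.0,0.005,-0.004,0.0,0.0,0.0,-0.055],[0.0,0.005,-0.004,0.0,0.0,0.0,-0.054],[0.0,0.006,-0.004,0.0,0.0,0.0,-0.055],[0.0,0.005,-0.004,0.0,0.0,0.0,-0.054],[0.0,0.005,-0.003,0.0,0.0,0.0,-0.055],[0.0,0.005,-0.004,0.0,0.0,0.0,-0.055],[0.0,0.005,-0.004,0.0,0.0,0.0,-0.054],[0.0,0.005,-0.004,0.0,0.0,0.0,-0.055]]]
```

Request:
apply_moves(steps=[[[0, 0.005, -0.004, 0, 0, 0, -0.055], [0, 0.006, -0.004, 0, 0, 0, -0.055], [0, 0.005, -0.004, 0, 0, 0, -0.055], [0, 0.005, -0.004, 0, 0, 0, -0.055], [0, 0.006, -0.004, 0, 0, 0, -0.055], [0, 0.005, -0.004, 0, 0, 0, -0.055], [0, 0.005, -0.004, 0, 0, 0, -0.055], [0, 0.005, -0.004, 0, 0, 0, -0.055], [0, 0.005, -0.004, 0, 0, 0, -0.055], [0, 0.005, -0.004, 0, 0, 0, -0.055], [0, 0, 0, 0, 0, 0, 0]]])

```text
t: 5.4
ee_pos: [0.4258, -0.0247, 0.2413]
orientation: [0.002, 0.084, 0.996, 0.001]
force: [5.4, 6.6, -1.8]
opening: 0.0093
finger_force: 25.0
```

```bash
python3 - <<'E'
from h import *
st()
s=robot.state();g=np.array(s['ee_pos'])[:2];H=np.array([.4742,-.1195]);d=g-H
a1=np.arctan2(d[1],d[0]);print('r',np.linalg.norm(d),'door',a1-.524)
E
```

```text
t 5.4 grasp [ 0.4258 -0.0247  0.0613] yaw 2.974 F [ 5.4  6.6 -1.8] open 0.0093 ff 24.998508989810944 j [ 0.6   0.37 -0.79  2.25  0.42  0.67  0.91]
r 0.10648328399332635 door 1.5189572546003607
```

Request:
apply_moves(steps=[[[0.35, 0, 0, 0, 0, 0, 0], [0.35, 0, 0, 0, 0, 0, 0], [0.35, 0, 0, 0, 0, 0, 0], [0.35, 0, 0, -0.02, 0, 0, 0], [0.35, 0, 0, -0.04, 0, 0, 0], [0.5, 0, 0, -0.04, 0, 0, 0], [0.8, 0, 0, -0.04, 0, 0, 0]]])

```text
t: 6.1
ee_pos: [0.4246, -0.0251, 0.382]
orientation: [-0.0, 0.085, 0.996, 0.0]
force: [-0.3, -1.4, 0.4]
opening: 0.0453
finger_force: 0.0
```

```bash
cat >> h.py <<'E'
def pend():
    im,c=pic('top'); hsv=cv2.cvtColor(im,cv2.COLOR_RGB2HSV)
    m=~((hsv[:,:,0]>105)&(hsv[:,:,0]<125)&(hsv[:,:,1]>120))&(hsv[:,:,2]>60)
    m[:110]=0;m[330:]=0;m[:,:120]=0;m[:,470:]=0; m=cv2.morphologyEx(m.astype(np.uint8),cv2.MORPH_CLOSE,np.ones((3,3)))
    for q in cv2.findContours(m,0,1)[0]:
        a=cv2.contourArea(q)
        if not 150<a<700: continue
        k=np.zeros(m.shape,np.uint8); cv2.drawContours(k,[q],-1,1,-1); vv,uu=np.nonzero(k)
        P=onz(c,np.c_[uu,vv],.009)[:,:2]; w,V=np.linalg.eigh(np.cov(P.T)); ax=V[:,1]
        # loop end: narrow end -> skewness
        sk=(((P-P.mean(0))@ax)**3).mean(); ax=ax*(1 if sk>0 else -1)
        s=(P-(P.mean(0)))@ax; col=im[k>0][hsv[k>0][:,1]>110].mean(0) if (hsv[k>0][:,1]>110).any() else None
        body=P.mean(0)-.002*ax
        print(np.round(P.mean(0),4),'body',np.round(body,4),'ang',round(np.arctan2(ax[1],ax[0]),3),'len',np.round(4*np.sqrt(w[::-1]),3),'col',np.round(col) if col is not None else 0)
    return im
E
python3 - <<'E'
from h import *
st(); im=pend(); cv2.imwrite('pics/top1.png',im[:,:,::-1])
E
```

```text
t 6.1 grasp [ 0.4246 -0.0251  0.202 ] yaw 2.972 F [-0.3 -1.4  0.4] open 0.0453 ff 0.0 j [ 0.81  0.11 -0.93  2.12  0.11  0.96  1.21]
[ 0.358  -0.2597] body [ 0.3578 -0.2617] ang 1.488 len [0.08  0.048] col [ 72. 119. 106.]
[0.4075 0.1663] body [0.4067 0.1644] ang 1.195 len [0.081 0.048] col [131.  95.  92.]
[0.4272 0.3926] body [0.4255 0.3936] ang -0.523 len [0.08  0.048] col [126.  93.  79.]
[ 0.4906 -0.4058] body [ 0.4886 -0.4057] ang -0.075 len [0.097 0.068] col [ 59.  73. 108.]
[0.5915 0.3683] body [0.5895 0.3686] ang -0.133 len [0.081 0.049] col [ 73. 104. 145.]
[ 0.5992 -0.4172] body [ 0.6012 -0.4174] ang 3.045 len [0.073 0.053] col [ 71.  87. 131.]
[0.7067 0.3363] body [0.7053 0.3349] ang 0.811 len [0.068 0.064] col [ 69.  73. 105.]
[0.8087 0.4594] body [0.8087 0.4614] ang -1.527 len [0.259 0.03 ] col [147. 100.  79.]
```

View pics/top1.png

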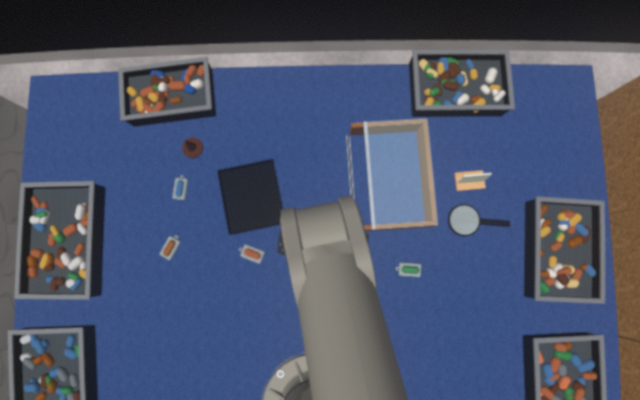

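```bash
python3 - <<'E'
from h import *
plan([(.407,.1644,.12,1.195),(.407,.1644,.022,1.195)],0.8)
E
```

```text
[[[0.8,0.004,0.014,0.007,0.0,0.0,0.137],[0.8,0.006,0.013,0.006,0.001,0.001,0.137],[0.8,0.007,0.013,0.007,0.0,0.0,0.136],[0.8,0.01,0.011,0.007,0.0,0.0,0.137],[0.8,0.01,0.01,0.006,0.001,0.0,0.137],[0.8,0.012,0.009,0.007,0.0,0.001,0.137],[0.8,0.013,0.006,0.007,0.001,0.0,0.137],[0.8,0.014,0.005,0.007,0.0,0.0,0.136],[0.8,0.014,0.003,0.006,0.0,0.001,0.137],[0.8,0.015,0.001,0.007,0.001,0.0,0.137],[0.8,0.014,-0.001,0.007,0.0,0.0,0.137],[0.8,0.015,-0.003,0.006,0.0,0.001,0.136]]]
[[[0.8,0.014,-0.005,0.007,0.001,0.0,0.137],[0.8,0.0,0.0,0.033,0.0,0.0,0.0],[0.8,0.0,0.0,0.032,0.0,0.0,0.0],[0.8,0.0,0.001,0.033,0.0,0.0,0.0]]]
```

Request:
apply_moves(steps=[[[0.8, 0.004, 0.014, 0.007, 0, 0, 0.137], [0.8, 0.006, 0.013, 0.006, 0, 0, 0.137], [0.8, 0.007, 0.013, 0.007, 0, 0, 0.137], [0.8, 0.01, 0.011, 0.007, 0, 0, 0.137], [0.8, 0.01, 0.01, 0.006, 0, 0, 0.137], [0.8, 0.012, 0.009, 0.007, 0, 0, 0.137], [0.8, 0.013, 0.006, 0.007, 0, 0, 0.137], [0.8, 0.014, 0.005, 0.007, 0, 0, 0.137], [0.8, 0.014, 0.003, 0.006, 0, 0, 0.137], [0.8, 0.015, 0.001, 0.007, 0, 0, 0.137], [0.8, 0.014, -0.001, 0.007, 0, 0, 0.137], [0.8, 0.015, -0.003, 0.006, 0, 0, 0.137]]])

```text
t: 7.35
ee_pos: [0.407, 0.1496, 0.3002]
orientation: [0.0, 0.789, 0.614, -0.0]
force: [0.1, 0.1, 0.7]
opening: 0.0753
finger_force: 0.0
```

Request:
apply_moves(steps=[[[0.8, 0.014, -0.005, 0.007, 0, 0, 0.137], [0.8, 0, 0, 0, 0, 0, 0]]])

```text
t: 7.55
ee_pos: [0.4052, 0.1655, 0.2931]
orientation: [-0.0, 0.828, 0.56, -0.0]
force: [0.1, 0.7, 0.1]
opening: 0.0754
finger_force: 0.0
```

```bash
python3 - <<'E'
from h import *
st(); im,c=pic('wrist','w2.png'); print(proj(c,[(.4067,.1644,.009)]))
plan([(.407,.1644,.022,1.195)],0.8)
E
```

```text
t 7.55 grasp [0.4052 0.1655 0.1131] yaw 1.189 F [0.1 0.7 0.1] open 0.0754 ff 0.0 j [ 0.14  0.27 -0.75  2.19  0.26  0.77 -1.16]
[[330.05907244 200.09421242]]
[[[0.8,0.0,0.001,0.03,0.0,0.0,0.0],[0.8,0.0,0.0,0.031,-0.001,0.0,0.0],[0.8,0.0,0.001,0.03,0.0,0.001,0.0]]]
```

View pics/w2.png

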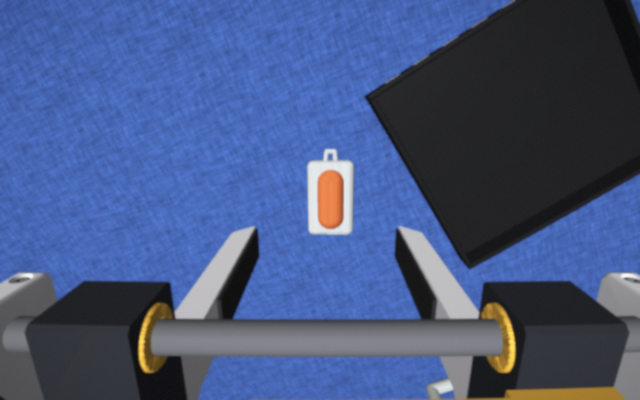

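Request:
apply_moves(steps=[[[0.7, 0.001, 0.001, 0.03, 0, 0, 0], [0.7, 0.001, 0.001, 0.031, 0, 0, 0], [0.7, 0, 0, 0.03, 0, 0, 0], [0.7, 0, 0, 0, 0, 0, 0], [0, 0, 0, 0, 0, 0, 0], [0, 0, 0, 0, 0, 0, 0], [0, 0, 0, 0, 0, 0, 0], [0, 0, 0, 0, 0, 0, 0], [0, 0, 0, 0, 0, 0, 0], [0, 0, 0, -0.03, 0, 0, 0], [0, 0, 0, -0.03, 0, 0, 0], [0, 0, 0, -0.02, 0, 0, 0]]], force=20)

```text
t: 8.8
ee_pos: [0.4084, 0.1653, 0.2844]
orientation: [0.0, 0.828, 0.561, 0.0]
force: [-0.3, 0.6, -1.0]
opening: 0.0362
finger_force: 20.0
```

```bash
python3 - <<'E'
from h import *
st()
plan([(.5285,.1233,.10,.193),(.5285,.1233,.03,.193)],0.0)
E
```

```text
t 8.8 grasp [0.4084 0.1653 0.1044] yaw 1.191 F [-0.3  0.6 -1. ] open 0.0362 ff 19.999857544898987 j [ 0.14  0.29 -0.75  2.19  0.29  0.76 -1.18]
[[[0.0,0.001,0.016,0.001,0.0,0.0,0.125],[0.0,0.002,0.016,0.0,0.0,0.0,0.125],[0.0,0.005,0.015,0.001,0.0,0.0,0.124],[0.0,0.006,0.014,0.0,0.0,0.0,0.125],[0.0,0.009,0.014,0.001,0.0,-0.001,0.125],[0.0,0.009,0.013,0.0,0.0,0.0,0.125],[0.0,0.012,0.011,0.001,0.0,0.0,0.125],[0.0,0.012,0.009,0.0,0.0,0.0,0.124],[0.0,0.0,0.0,0.035,0.0,0.0,0.0],[0.0,0.0,0.0,0.035,0.0,0.0,0.0]]]
```

Request:
apply_moves(steps=[[[0, 0.001, 0.016, 0, 0, 0, 0.125], [0, 0.002, 0.016, 0, 0, 0, 0.125], [0, 0.005, 0.015, 0, 0, 0, 0.125], [0, 0.006, 0.014, 0, 0, 0, 0.125], [0, 0.009, 0.014, 0, 0, 0, 0.125], [0, 0.009, 0.013, 0, 0, 0, 0.125], [0, 0.012, 0.011, 0, 0, 0, 0.125], [0, 0.012, 0.007, 0, 0, 0, 0.125], [0, 0, 0, 0.04, 0, 0, 0], [0, 0, 0, 0.033, 0, 0, 0], [0, 0, 0, 0, 0, 0, 0]]])

```text
t: 9.9
ee_pos: [0.5264, 0.1249, 0.2069]
orientation: [0.0, 0.995, 0.096, -0.002]
force: [-0.2, -0.6, -0.3]
opening: 0.0362
finger_force: 20.0
```

```bash
python3 - <<'E'
from h import *
st()
E
```

```text
t 9.9 grasp [0.5264 0.1249 0.0269] yaw 0.191 F [-0.2 -0.6 -0.3] open 0.0362 ff 19.999857544898987 j [-0.01  0.51 -0.42  2.03  0.32  0.67 -2.02]
```

Request:
apply_moves(steps=[[[0.5, 0, 0, 0, 0, 0, 0], [0.5, 0, 0, 0, 0, 0, 0], [0.5, 0, 0, 0, 0, 0, 0], [0.5, 0, 0, -0.03, 0, 0, 0], [0.5, 0, 0, -0.045, 0, 0, 0], [0.6, 0, 0, -0.045, 0, 0, 0], [0.8, 0, 0, -0.045, 0, 0, 0]]])

```text
t: 10.6
ee_pos: [0.527, 0.1251, 0.3777]
orientation: [-0.0, 0.995, 0.095, 0.001]
force: [1.5, -0.6, -0.1]
opening: 0.0593
finger_force: 0.0
```

```bash
python3 - <<'E'
from h import *
st()
plan([(.48,-.05,.19,.7),(.36,-.26,.12,1.488)],0.8)
pend()
E
```

```text
t 10.6 grasp [0.527  0.1251 0.1977] yaw 0.191 F [ 1.5 -0.6 -0.1] open 0.0593 ff 0.0 j [ 0.08  0.28 -0.51  1.91  0.16  0.99 -1.88]
[[[0.8,-0.016,0.033,0.002,0.0,0.0,-0.102],[0.8,-0.019,0.03,0.001,0.0,0.0,-0.102],[0.8,-0.022,0.029,0.002,0.0,-0.001,-0.101],[0.8,-0.025,0.026,0.001,0.0,0.0,-0.102],[0.8,-0.028,0.024,0.002,0.0,0.0,-0.102],[0.8,-0.038,0.014,0.012,0.0,0.0,-0.131],[0.8,-0.039,0.009,0.011,0.0,0.0,-0.132],[0.8,-0.04,0.003,0.012,0.0,0.0,-0.131],[0.8,-0.04,-0.001,0.011,0.0,0.0,-0.131],[0.8,-0.04,-0.007,0.012,0.0,0.0,-0.132],[0.8,-0.038,-0.012,0.012,0.0,0.0,-0.131]]]
[ 0.3581 -0.2604] body [ 0.3579 -0.2624] ang 1.485 len [0.08  0.047] col [ 68. 119. 100.]
[0.4272 0.3924] body [0.4255 0.3934] ang -0.524 len [0.08  0.049] col [122.  91.  77.]
[ 0.4906 -0.406 ] body [ 0.4886 -0.4059] ang -0.076 len [0.097 0.067] col [ 56.  70. 103.]
[ 0.5994 -0.4172] body [ 0.6014 -0.4174] ang 3.046 len [0.072 0.053] col [152. 134. 125.]
[0.8088 0.4604] body [0.8087 0.4624] ang -1.526 len [0.257 0.03 ] col [142.  97.  76.]
```

Request:
apply_moves(steps=[[[0.8, -0.016, 0.033, 0.002, 0, 0, -0.102], [0.8, -0.019, 0.03, 0.001, 0, 0, -0.102], [0.8, -0.022, 0.029, 0.002, 0, 0, -0.102], [0.8, -0.025, 0.026, 0.001, 0, 0, -0.102], [0.8, -0.028, 0.024, 0.002, 0, 0, -0.102], [0.8, -0.038, 0.014, 0.012, 0, 0, -0.131], [0.8, -0.039, 0.009, 0.011, 0, 0, -0.131], [0.8, -0.04, 0.003, 0.012, 0, 0, -0.131], [0.8, -0.04, -0.001, 0.011, 0, 0, -0.131], [0.8, -0.04, -0.007, 0.012, 0, 0, -0.131], [0.8, -0.038, -0.012, 0.012, 0, 0, -0.131], [0.8, 0, 0, 0, 0, 0, 0]]])

```text
t: 11.85
ee_pos: [0.3584, -0.2613, 0.2967]
orientation: [-0.0, 0.738, 0.675, -0.001]
force: [0.5, 0.6, 0.5]
opening: 0.0751
finger_force: 0.0
```

```bash
python3 - <<'E'
from h import *
st()
im,c=pic('wrist'); hsv=cv2.cvtColor(im,cv2.COLOR_RGB2HSV)
m=((hsv[:,:,1]>110)&(hsv[:,:,0]>40)&(hsv[:,:,0]<90)&(hsv[:,:,2]>50)).astype(np.uint8)
q=max(cv2.findContours(m,0,1)[0],key=cv2.contourArea); r=cv2.minAreaRect(q); P=onz(c,np.vstack([[r[0]],cv2.boxPoints(r)]),.016);print(cv2.contourArea(q),r,P[:,:2]); 
a=P[0,:2]
plan([(a[0],a[1],.022,1.488)],0.8)
E
```

```text
t 11.85 grasp [ 0.3584 -0.2613  0.1167] yaw 1.482 F [0.5 0.6 0.5] open 0.0751 ff 0.0 j [ 0.87  0.22 -0.43  2.19  0.13  0.76  0.27]
1126.0 ((326.5, 199.5), (55.0, 23.0), 90.0) [[ 0.35748145 -0.26006548]
 [ 0.35071015 -0.23762185]
 [ 0.36811401 -0.23916747]
 [ 0.36455152 -0.28350234]
 [ 0.34637684 -0.28189328]]
[[[0.8,0.0,-0.001,0.032,0.0,0.0,-0.004],[0.8,-0.001,-0.001,0.032,0.0,0.0,-0.003],[0.8,0.0,0.0,0.031,0.0,0.0,-0.004]]]
```

Request:
apply_moves(steps=[[[0.8, 0, -0.001, 0.032, 0, 0, 0], [0.8, 0, -0.001, 0.032, 0, 0, 0], [0.8, 0, 0, 0.031, 0, 0, 0], [0.8, 0, 0, 0, 0, 0, 0], [0, 0, 0, 0, 0, 0, 0], [0, 0, 0, 0, 0, 0, 0], [0, 0, 0, 0, 0, 0, 0], [0, 0, 0, 0, 0, 0, 0], [0, 0, 0, 0, 0, 0, 0], [0, 0, 0, -0.04, 0, 0, 0], [0, 0, 0, -0.045, 0, 0, 0], [0, 0, 0, -0.045, 0, 0, 0]]])

```text
t: 13.1
ee_pos: [0.3591, -0.2572, 0.3337]
orientation: [-0.001, 0.738, 0.675, 0.0]
force: [0.6, -1.1, -1.0]
opening: 0.0353
finger_force: 20.0
```

```bash
python3 - <<'E'
from h import *
st()
plan([(.46,-.05,.16,.8),(.6105,.1414,.10,.193),(.6105,.1414,.03,.193)],0.0)
E
```

```text
t 13.1 grasp [ 0.3591 -0.2572  0.1537] yaw 1.481 F [ 0.6 -1.1 -1. ] open 0.0353 ff 19.99844491481781 j [ 0.9   0.16 -0.46  2.16  0.09  0.84  0.29]
[[[0.0,0.036,0.014,-0.001,0.0,0.0,0.113],[0.0,0.037,0.009,-0.001,0.0,0.0,0.114],[0.0,0.038,0.005,-0.001,-0.001,0.0,0.113],[0.0,0.039,0.001,-0.001,0.0,-0.001,0.114],[0.0,0.038,-0.003,-0.001,0.0,0.0,0.113],[0.0,0.037,-0.008,-0.001,0.0,0.0,0.114],[0.0,0.04,-0.004,0.01,0.0,0.0,0.101],[0.0,0.04,-0.009,0.01,0.0,0.0,0.101],[0.0,0.039,-0.012,0.01,0.0,0.0,0.101],[0.0,0.037,-0.016,0.01,0.0,0.0,0.101],[0.0,0.036,-0.02,0.01,0.0,0.0,0.102],[0.0,0.033,-0.023,0.01,0.0,0.0,0.101]]]
[[[0.0,0.0,0.0,0.035,0.0,0.0,0.0],[0.0,0.0,0.0,0.035,0.0,0.0,0.0]]]
```

Request:
apply_moves(steps=[[[0, 0.036, 0.014, -0.001, 0, 0, 0.114], [0, 0.037, 0.009, -0.001, 0, 0, 0.114], [0, 0.038, 0.005, -0.001, 0, 0, 0.114], [0, 0.039, 0.001, -0.001, 0, 0, 0.114], [0, 0.038, -0.003, -0.001, 0, 0, 0.114], [0, 0.037, -0.008, -0.001, 0, 0, 0.114], [0, 0.04, -0.004, 0.008, 0, 0, 0.101], [0, 0.04, -0.009, 0.01, 0, 0, 0.101], [0, 0.039, -0.012, 0.01, 0, 0, 0.101], [0, 0.037, -0.016, 0.01, 0, 0, 0.101], [0, 0.036, -0.02, 0.01, 0, 0, 0.101], [0, 0.033, -0.023, 0.01, 0, 0, 0.101]]])

```text
t: 14.3
ee_pos: [0.6125, 0.1416, 0.2796]
orientation: [0.0, 0.996, 0.093, -0.0]
force: [0.9, 0.9, -0.4]
opening: 0.0356
finger_force: 20.0
```

```bash
python3 - <<'E'
from h import *
st()
plan([(.6105,.1414,.03,.193)],0.0)
E
```

```text
t 14.3 grasp [0.6125 0.1416 0.0996] yaw 0.186 F [ 0.9  0.9 -0.4] open 0.0356 ff 19.9957537651062 j [-0.01  0.52 -0.43  1.8   0.27  0.88 -1.94]
[[[0.0,-0.001,0.0,0.035,0.0,0.0,-0.004],[0.0,-0.001,0.0,0.035,0.0,0.0,-0.003]]]
```

Request:
apply_moves(steps=[[[0, 0.001, 0, 0.035, 0, 0, 0], [0, 0.001, 0, 0.036, 0, 0, 0], [0, 0, 0, 0, 0, 0, 0], [0.5, 0, 0, 0, 0, 0, 0], [0.5, 0, 0, 0, 0, 0, 0], [0.5, 0, 0, 0, 0, 0, 0], [0.5, 0, 0, -0.02, 0, 0, 0], [0.5, 0, 0, -0.045, 0, 0, 0], [0.7, 0, 0, -0.045, 0, 0, 0], [0.7, 0, 0, -0.01, 0, 0, 0]]])

```text
t: 15.3
ee_pos: [0.6146, 0.1409, 0.3354]
orientation: [-0.0, 0.995, 0.095, 0.004]
force: [-0.7, 0.4, -0.6]
opening: 0.0596
finger_force: 0.0
```

```bash
python3 - <<'E'
from h import *
st()
plan([(.43,.3936,.12,2.618)],0.8)
E
```

```text
t 15.3 grasp [0.6146 0.1409 0.1554] yaw 0.19 F [-0.7  0.4 -0.6] open 0.0596 ff 0.0 j [ 0.01  0.46 -0.45  1.75  0.23  0.98 -1.9 ]
[[[0.8,-0.007,-0.016,0.002,0.001,0.0,-0.135],[0.8,-0.006,-0.016,0.002,0.0,0.0,-0.135],[0.8,-0.003,-0.017,0.002,0.001,-0.001,-0.135],[0.8,0.0,-0.018,0.002,0.0,0.0,-0.135],[0.8,0.001,-0.017,0.002,0.001,0.0,-0.134],[0.8,0.004,-0.017,0.002,0.0,0.0,-0.135],[0.8,0.007,-0.016,0.002,0.001,-0.001,-0.135],[0.8,0.008,-0.015,0.002,0.0,0.0,-0.135],[0.8,0.011,-0.014,0.002,0.001,0.0,-0.135],[0.8,0.012,-0.013,0.002,0.0,0.0,-0.135],[0.8,0.013,-0.011,0.002,0.001,0.0,-0.135],[0.8,0.015,-0.008,0.001,0.0,-0.001,-0.135]]]
[[[0.8,0.016,-0.007,0.002,0.001,0.0,-0.135],[0.8,0.017,-0.004,0.002,0.0,0.0,-0.134],[0.8,0.018,-0.002,0.002,0.001,0.0,-0.135],[0.8,0.017,0.0,0.002,0.0,-0.001,-0.135],[0.8,0.017,0.002,0.002,0.001,0.0,-0.135],[0.8,0.017,0.005,0.002,0.0,0.0,-0.135]]]
```

Request:
apply_moves(steps=[[[0.8, -0.007, -0.016, 0.002, 0.001, 0, -0.135], [0.8, -0.006, -0.016, 0.002, 0, 0, -0.135], [0.8, -0.003, -0.017, 0.002, 0.001, 0, -0.135], [0.8, 0, -0.018, 0.002, 0, 0, -0.135], [0.8, 0.001, -0.017, 0.002, 0.001, 0, -0.135], [0.8, 0.004, -0.017, 0.002, 0, 0, -0.135], [0.8, 0.007, -0.016, 0.002, 0.001, 0, -0.135], [0.8, 0.008, -0.015, 0.002, 0, 0, -0.135], [0.8, 0.011, -0.014, 0.002, 0.001, 0, -0.135], [0.8, 0.012, -0.013, 0.002, 0, 0, -0.135], [0.8, 0.013, -0.011, 0.002, 0.001, 0, -0.135], [0.8, 0.015, -0.008, 0.001, 0, 0, -0.135]]])

```text
t: 16.5
ee_pos: [0.4901, 0.3087, 0.3072]
orientation: [-0.002, 0.616, 0.788, 0.0]
force: [0.6, 0.6, -0.2]
opening: 0.0751
finger_force: 0.0
```

Request:
apply_moves(steps=[[[0.8, 0.016, -0.007, 0.002, 0.001, 0, -0.135], [0.8, 0.017, -0.004, 0.002, 0, 0, -0.135], [0.8, 0.018, -0.002, 0.002, 0.001, 0, -0.135], [0.8, 0.017, 0, 0.002, 0, 0, -0.135], [0.8, 0.017, 0.002, 0.002, 0.001, 0, -0.135], [0.8, 0.017, 0.005, 0.002, 0, 0, -0.135], [0.8, 0, 0, 0, 0, 0, 0]]])

```text
t: 17.2
ee_pos: [0.4269, 0.3943, 0.2957]
orientation: [-0.004, 0.255, 0.967, 0.0]
force: [0.7, -0.1, 0.5]
opening: 0.0749
finger_force: 0.0
```

```bash
cat >> h.py <<'E'
def wfind(h0,h1,fn=None):
    im,c=pic('wrist',fn); hsv=cv2.cvtColor(im,cv2.COLOR_RGB2HSV)
    m=((hsv[:,:,1]>110)&(hsv[:,:,0]>=h0)&(hsv[:,:,0]<=h1)&(hsv[:,:,2]>50)).astype(np.uint8); m[270:]=0
    q=max(cv2.findContours(m,0,1)[0],key=cv2.contourArea); r=cv2.minAreaRect(q); b=cv2.boxPoints(r)
    P=onz(c,np.vstack([[r[0]],b]),.016)[:,:2]; e=max(P[2]-P[1],P[3]-P[2],key=np.linalg.norm)
    print(cv2.contourArea(q),np.round(r[0]),np.round(r[1]),P[0],'ang',np.arctan2(e[1],e[0])%np.pi); return P[0],im,c
E
python3 - <<'E'
from h import *
st(); a,_,_=wfind(2,22)
plan([(a[0],a[1],.022,2.618)],0.8)
im=pend(); cv2.imwrite('pics/top2.png',cv2.resize(im[100:300,140:460],None,fx=2.5,fy=2.5)[:,:,::-1])
E
```

```text
t 17.2 grasp [0.4269 0.3943 0.1157] yaw 2.627 F [ 0.7 -0.1  0.5] open 0.0749 ff 0.0 j [-0.08  0.61 -1.03  1.87  0.6   1.02 -0.31]
1213.5 [326. 201.] [56. 24.] [0.42446323 0.39535168] ang 2.6350283769531613
[[[0.8,0.001,0.0,0.031,-0.001,-0.002,0.001],[0.8,0.001,0.0,0.031,0.0,-0.003,0.001],[0.8,0.001,0.0,0.032,-0.001,-0.002,0.001]]]
[ 0.4908 -0.4059] body [ 0.4888 -0.4058] ang -0.06 len [0.097 0.067] col [ 57.  71. 106.]
[0.5913 0.3685] body [0.5893 0.3687] ang -0.138 len [0.081 0.049] col [ 72. 102. 143.]
[ 0.5994 -0.4172] body [ 0.6014 -0.4175] ang 3.026 len [0.072 0.053] col [126. 119. 127.]
[0.7067 0.3364] body [0.7052 0.335 ] ang 0.77 len [0.068 0.064] col [69. 70. 98.]
[0.8088 0.4602] body [0.8087 0.4622] ang -1.526 len [0.258 0.03 ] col [146.  99.  76.]
```

View pics/top2.png

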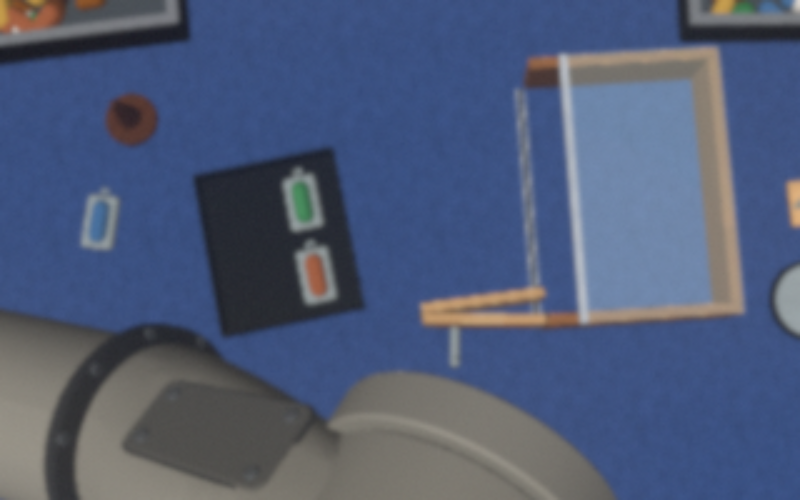

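Request:
apply_moves(steps=[[[0.8, 0.001, 0, 0.031, 0, -0.002, 0], [0.8, 0.001, 0, 0.031, 0, -0.003, 0], [0.8, 0.001, 0, 0.032, 0, -0.002, 0], [0.8, 0, 0, 0, 0, 0, 0], [0, 0, 0, 0, 0, 0, 0], [0, 0, 0, 0, 0, 0, 0], [0, 0, 0, 0, 0, 0, 0], [0, 0, 0, 0, 0, 0, 0], [0, 0, 0, 0, 0, 0, 0], [0, 0, 0, -0.03, 0, 0, 0], [0, 0, 0, -0.03, 0, 0, 0], [0, 0, 0, -0.02, 0, 0, 0]]])

```text
t: 18.5
ee_pos: [0.4253, 0.395, 0.2832]
orientation: [0.0, 0.258, 0.966, -0.0]
force: [0.6, -0.7, -1.0]
opening: 0.0355
finger_force: 19.9
```

```bash
python3 - <<'E'
from h import *
st()
# slot A (-.035,-.042)
plan([(.5147,.1939,.10,3.335),(.5147,.1939,.028,3.335)],0.0)
E
```

```text
t 18.5 grasp [0.4253 0.395  0.1032] yaw 2.62 F [ 0.6 -0.7 -1. ] open 0.0355 ff 19.947813749313354 j [-0.1   0.62 -1.01  1.88  0.62  1.   -0.34]
[[[0.0,-0.03,-0.022,0.001,0.0,0.0,-0.119],[0.0,-0.026,-0.025,0.0,0.0,0.0,-0.119],[0.0,-0.024,-0.028,0.001,-0.001,0.0,-0.119],[0.0,-0.02,-0.03,0.0,0.0,0.0,-0.119],[0.0,-0.017,-0.033,0.001,0.0,0.0,-0.119],[0.0,-0.012,-0.035,0.0,0.0,0.0,-0.12],[0.0,0.0,0.0,0.036,0.0,0.0,0.0],[0.0,0.0,0.0,0.036,0.0,0.0,0.0]]]
```

Request:
apply_moves(steps=[[[0, -0.03, -0.022, 0, 0, 0, -0.119], [0, -0.026, -0.025, 0, 0, 0, -0.119], [0, -0.024, -0.028, 0, 0, 0, -0.119], [0, -0.02, -0.03, 0, 0, 0, -0.119], [0, -0.017, -0.033, 0, 0, 0, -0.119], [0, -0.012, -0.035, 0, 0, 0, -0.12], [0, 0, 0, 0.01, 0, 0, 0]]])

```text
t: 19.2
ee_pos: [0.5171, 0.1883, 0.2715]
orientation: [-0.0, -0.096, 0.995, -0.002]
force: [-0.7, 0.5, -0.7]
opening: 0.0357
finger_force: 19.9
```

```bash
python3 - <<'E'
from h import *
st()
plan([(.5147,.1939,.028,3.335)],0.0)
E
```

```text
t 19.2 grasp [0.5171 0.1883 0.0915] yaw -2.949 F [-0.7  0.5 -0.7] open 0.0357 ff 19.9457386136055 j [ 0.4   0.67 -1.14  1.95  0.73  1.01  0.67]
[[[0.0,0.001,0.003,0.032,-0.002,0.0,-0.001],[0.0,0.0,0.003,0.032,-0.002,-0.001,0.0]]]
```

Request:
apply_moves(steps=[[[0, 0.001, 0.002, 0.032, -0.002, 0, 0], [0, 0, 0.002, 0.03, -0.002, 0, 0], [0, 0, 0, 0, 0, 0, 0], [0.5, 0, 0, 0, 0, 0, 0], [0.5, 0, 0, 0, 0, 0, 0], [0.5, 0, 0, 0, 0, 0, 0], [0.5, 0, 0, -0.02, 0, 0, 0], [0.5, 0, 0, -0.045, 0, 0, 0], [0.7, 0, 0, -0.045, 0, 0, 0]]])

```text
t: 20.1
ee_pos: [0.5126, 0.1967, 0.3213]
orientation: [-0.001, -0.097, 0.995, 0.001]
force: [0.4, -0.3, 0.7]
opening: 0.0519
finger_force: 0.0
```

```bash
python3 - <<'E'
from h import *
st()
plan([(.592,.3685,.12,3.005)],0.8)
E
```

```text
t 20.1 grasp [0.5126 0.1967 0.1413] yaw -2.947 F [ 0.4 -0.3  0.7] open 0.0519 ff 0.0 j [ 0.42  0.59 -1.18  1.92  0.62  1.07  0.74]
[[[0.8,-0.022,0.031,0.004,0.001,-0.001,0.066],[0.8,-0.02,0.032,0.005,0.0,0.0,0.066],[0.8,-0.018,0.033,0.004,0.001,-0.001,0.066],[0.8,-0.016,0.034,0.004,0.0,0.0,0.067],[0.8,-0.014,0.036,0.004,0.001,-0.001,0.066]]]
```

Request:
apply_moves(steps=[[[0.8, -0.022, 0.031, 0.004, 0, 0, 0.066], [0.8, -0.02, 0.032, 0.005, 0, 0, 0.066], [0.8, -0.018, 0.033, 0.004, 0, 0, 0.066], [0.8, -0.016, 0.034, 0.004, 0, 0, 0.066], [0.8, -0.014, 0.036, 0.004, 0, 0, 0.066], [0.8, 0, 0, 0, 0, 0, 0], [0.8, 0, 0, 0, 0, 0, 0]]])

```text
t: 20.8
ee_pos: [0.5924, 0.3695, 0.2994]
orientation: [-0.001, 0.067, 0.998, 0.001]
force: [-0.4, 0.4, 0.5]
opening: 0.0753
finger_force: 0.0
```

```bash
python3 - <<'E'
from h import *
st(); a,im,c=wfind(95,112,'w3.png')
# blue stone on blue cloth: use white mount
hsv=cv2.cvtColor(im,cv2.COLOR_RGB2HSV); m=((hsv[:,:,1]<60)&(hsv[:,:,2]>130)).astype(np.uint8); m[265:]=0
for q in cv2.findContours(m,0,1)[0]:
    if cv2.contourArea(q)>300:
        r=cv2.minAreaRect(q);print(r,onz(c,[r[0]],.014)[0,:2])
E
```

```text
t 20.8 grasp [0.5924 0.3695 0.1194] yaw 3.007 F [-0.4  0.4  0.5] open 0.0753 ff 0.0 j [-0.02  0.76 -0.97  1.59  0.67  1.15  0.29]
126395.0 [320. 134.] [269. 639.] [0.54080498 0.37257129] ang 1.4361129157297876
((419.4391784667969, 246.6148681640625), (55.68262481689453, 19.297109603881836), 54.46232223510742) [0.64246486 0.44129356]
((234.03378295898438, 246.95269775390625), (20.692079544067383, 55.6826171875), 35.53767776489258) [0.62214467 0.29014052]
((56.6783332824707, 245.4936065673828), (64.40560913085938, 41.420711517333984), 61.38954162597656) [0.60150735 0.14183576]
((323.5, 199.0), (80.0, 45.0), 90.0) [0.59141654 0.3686161 ]
((12.561938285827637, 163.94895935058594), (91.10724639892578, 42.97214126586914), 61.821407318115234) [0.52990099 0.12913282]
((92.80000305175781, 133.10000610351562), (95.70370483398438, 46.0629997253418), 63.43495178222656) [0.51601514 0.20146831]
```

View pics/w3.png

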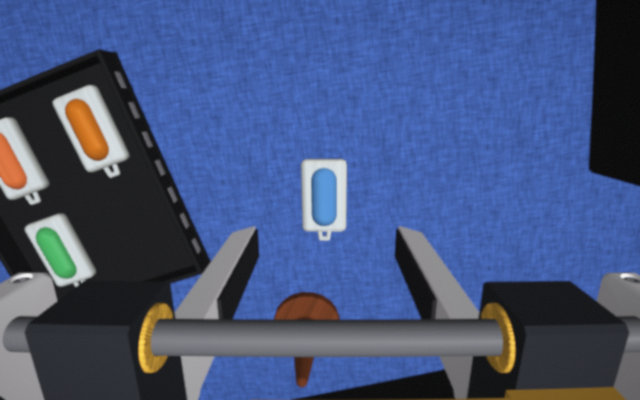

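Request:
apply_moves(steps=[[[0.8, 0.003, 0, 0.032, 0, 0, 0], [0.8, 0.002, 0, 0.032, 0, 0, 0], [0.8, 0, 0, 0.033, 0, 0, 0], [0.8, 0, 0, 0, 0, 0, 0], [0, 0, 0, 0, 0, 0, 0], [0, 0, 0, 0, 0, 0, 0], [0, 0, 0, 0, 0, 0, 0], [0, 0, 0, 0, 0, 0, 0], [0, 0, 0, 0, 0, 0, 0], [0, 0, 0, -0.03, 0, 0, 0], [0, 0, 0, -0.03, 0, 0, 0], [0, 0, 0, -0.02, 0, 0, 0]]])

```text
t: 22.05
ee_pos: [0.5878, 0.3697, 0.2839]
orientation: [-0.0, 0.068, 0.998, 0.001]
force: [0.5, 0.9, -0.3]
opening: 0.0356
finger_force: 20.0
```

```bash
python3 - <<'E'
from h import *
st()
# slot C (-.036,.044)
plan([(.599,.2114,.10,3.335),(.599,.2114,.028,3.335)],0.0)
E
```

```text
t 22.05 grasp [0.5878 0.3697 0.1039] yaw 3.006 F [ 0.5  0.9 -0.3] open 0.0356 ff 19.980711936950684 j [-0.02  0.77 -0.96  1.61  0.68  1.13  0.28]
[[[0.0,-0.008,-0.039,0.001,0.001,0.0,-0.082],[0.0,-0.005,-0.039,0.001,0.0,0.0,-0.083],[0.0,-0.002,-0.04,0.001,0.001,0.0,-0.082],[0.0,0.002,-0.039,0.001,0.001,0.0,-0.082],[0.0,0.0,0.0,0.036,0.0,0.0,0.0],[0.0,0.0,0.0,0.036,0.0,0.0,0.0]]]
```

Request:
apply_moves(steps=[[[0, -0.008, -0.039, 0, 0, 0, -0.082], [0, -0.005, -0.039, 0, 0, 0, -0.083], [0, -0.001, -0.04, 0, 0, 0, -0.082], [0, 0.003, -0.039, 0, 0, 0, -0.082], [0, 0, 0, 0, 0, 0, 0], [0, 0, 0, 0, 0, 0, 0]]])

```text
t: 22.65
ee_pos: [0.5972, 0.2102, 0.2816]
orientation: [-0.001, -0.095, 0.995, 0.001]
force: [0.6, 1.4, -0.5]
opening: 0.0356
finger_force: 20.0
```

```bash
python3 - <<'E'
from h import *
st()
plan([(.597,.211,.028,3.335)],0.0)
E
```

```text
t 22.65 grasp [0.5972 0.2102 0.1016] yaw -2.951 F [ 0.6  1.4 -0.5] open 0.0356 ff 19.980645775794983 j [ 0.3   0.73 -1.06  1.76  0.72  1.09  0.75]
[[[0.0,0.0,0.0,0.037,0.001,-0.001,-0.002],[0.0,0.0,0.001,0.037,0.001,0.0,-0.001]]]
```

Request:
apply_moves(steps=[[[0, 0, 0, 0.037, 0, 0, 0], [0, 0, 0, 0.037, 0, 0, 0], [0, 0, 0, 0, 0, 0, 0], [0.5, 0, 0, 0, 0, 0, 0], [0.5, 0, 0, 0, 0, 0, 0], [0.5, 0, 0, 0, 0, 0, 0], [0.5, 0, 0, -0.02, 0, 0, 0], [0.5, 0, 0, -0.045, 0, 0, 0], [0.7, 0, 0, -0.045, 0, 0, 0]]])

```text
t: 23.55
ee_pos: [0.5964, 0.2115, 0.3202]
orientation: [-0.001, -0.097, 0.995, 0.001]
force: [1.8, -0.0, 1.4]
opening: 0.0519
finger_force: 0.0
```

```bash
cat >> h.py <<'E'
def tray(fn=None):
    im,c=pic('top'); hsv=cv2.cvtColor(im,cv2.COLOR_RGB2HSV)
    m=(hsv[:,:,2]<60); m[:110]=0;m[310:]=0;m[:,:140]=0;m[:,470:]=0
    m=cv2.morphologyEx(m.astype(np.uint8),cv2.MORPH_CLOSE,np.ones((15,15)))
    q=max(cv2.findContours(m,0,1)[0],key=cv2.contourArea); b=cv2.boxPoints(cv2.minAreaRect(q))
    P=onz(c,b,.018)[:,:2]; ce=P.mean(0); d=P-ce; th0=-1.53
    ax=np.array([[np.cos(th0),np.sin(th0)],[-np.sin(th0),np.cos(th0)]])
    L=d@ax.T; S=np.sign(L)*[.079,.091]; th,t,res=fit(S,P)
    u=t-np.array([.6041,-.1143]); cx=np.array([np.cos(-1.531),np.sin(-1.531)]); cy=np.array([-cx[1],cx[0]])
    print('tray',np.round(t,4),round(th,3),'case frame',np.round([u@cx,u@cy,th+1.531],4),'res',np.abs(res).max())
    if fn: cv2.imwrite('pics/'+fn,cv2.resize(im[100:300,140:460],None,fx=2.5,fy=2.5)[:,:,::-1])
def cw(x,y): # case->world
    cx=np.array([np.cos(-1.531),np.sin(-1.531)]); return np.array([.6041,-.1143])+x*cx+y*np.array([-cx[1],cx[0]])
E
python3 - <<'E'
from h import *
st(); tray('top3.png'); pend()
E
```

```text
t 23.55 grasp [0.5964 0.2115 0.1402] yaw -2.948 F [ 1.8 -0.   1.4] open 0.0519 ff 0.0 j [ 0.32  0.69 -1.1   1.73  0.67  1.14  0.79]
tray [ 0.4922 -0.0071] -1.468 case frame [-0.1115 -0.1075  0.0632] res 0.03505200408509024
[ 0.4902 -0.4053] body [ 0.4882 -0.4052] ang -0.066 len [0.098 0.069] col [ 55.  68. 102.]
[ 0.5991 -0.4172] body [ 0.6011 -0.4174] ang 3.028 len [0.072 0.053] col [157. 134. 119.]
```

View pics/top3.png

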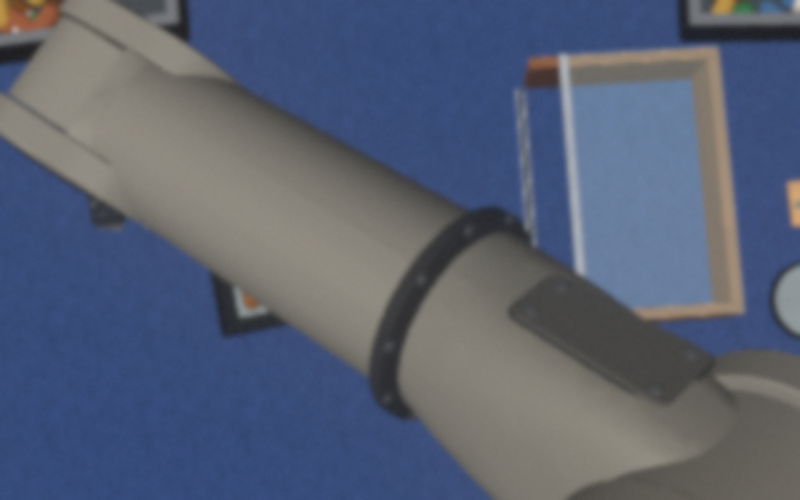

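```bash
python3 - <<'E'
from h import *
plan([(.437,.157,.14,3.18),(.437,.157,.024,3.18)],1.0)
E
```

```text
[[[1.0,0.042,-0.006,0.001,0.001,0.002,0.039],[1.0,0.042,-0.008,0.001,0.001,0.001,0.038],[1.0,0.041,-0.009,0.001,0.001,0.002,0.039],[1.0,0.042,-0.011,0.001,0.001,0.002,0.039],[1.0,0.0,0.0,0.039,0.0,0.0,0.0],[1.0,0.0,0.0,0.039,0.0,0.0,0.0],[1.0,-0.001,0.0,0.038,0.0,0.0,0.0]]]
```

Request:
apply_moves(steps=[[[1, 0.042, -0.006, 0, 0.001, 0.002, 0.039], [1, 0.042, -0.008, 0, 0.001, 0.001, 0.039], [1, 0.042, -0.009, 0, 0.001, 0.002, 0.039], [1, 0.042, -0.011, 0, 0.001, 0.002, 0.039], [1, 0, 0, 0, 0, 0, 0], [1, 0, 0, 0, 0, 0, 0]]])

```text
t: 24.25
ee_pos: [0.4346, 0.1549, 0.3195]
orientation: [-0.003, -0.018, 1.0, -0.002]
force: [-0.2, 0.6, 0.0]
opening: 0.094
finger_force: 0.0
```

```bash
python3 - <<'E'
from h import *
st(); tray(); plan([(.436,.157,.024,3.18)],1.0)
im,c=pic('wrist','w4.png')
E
```

```text
t 24.25 grasp [0.4346 0.1549 0.1395] yaw -3.105 F [-0.2  0.6  0. ] open 0.094 ff 0.0 j [ 0.52  0.41 -1.18  2.1   0.47  0.94  0.68]
tray [0.5468 0.167 ] -1.374 case frame [-0.2833 -0.0461  0.157 ] res 0.014632895409417479
[[[1.0,0.0,0.001,0.038,-0.001,-0.002,-0.001],[1.0,-0.001,0.0,0.039,-0.001,-0.002,0.0],[1.0,0.0,0.001,0.038,-0.001,-0.002,-0.001]]]
```

View pics/w4.png

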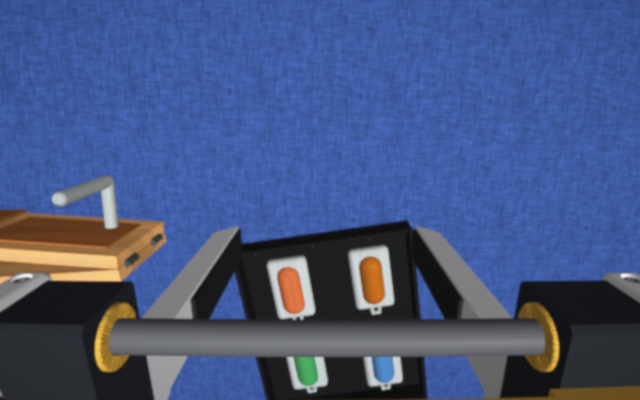

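Request:
apply_moves(steps=[[[1, 0, 0.001, 0.038, -0.001, -0.002, 0], [1, 0, 0, 0.039, -0.001, -0.002, 0], [1, 0, 0.001, 0.038, -0.001, -0.002, 0], [1, 0, 0, 0, 0, 0, 0], [1, -0.009, 0, 0, 0, 0, 0], [1, -0.009, 0, 0, 0, 0, 0], [1, -0.009, 0, 0, 0, 0, 0], [1, -0.009, 0, 0, 0, 0, 0], [1, -0.009, 0, 0, 0, 0, 0], [1, -0.005, 0, 0, 0, 0, 0], [1, 0, 0, 0, 0, 0, 0]]])

```text
t: 25.45
ee_pos: [0.4849, 0.1587, 0.2032]
orientation: [-0.001, -0.018, 1.0, 0.0]
force: [-1.2, -0.3, 0.2]
opening: 0.0937
finger_force: 0.0
```

```bash
python3 - <<'E'
from h import *
st(); tray('top4.png')
E
```

```text
t 25.45 grasp [0.4849 0.1587 0.0232] yaw -3.106 F [-1.2 -0.3  0.2] open 0.0937 ff 0.0 j [ 0.31  0.64 -0.95  2.08  0.73  0.8   0.52]
tray [0.6016 0.1602] -1.477 case frame [-0.2744  0.0084  0.0537] res 0.01581736147365309
```

View pics/top4.png

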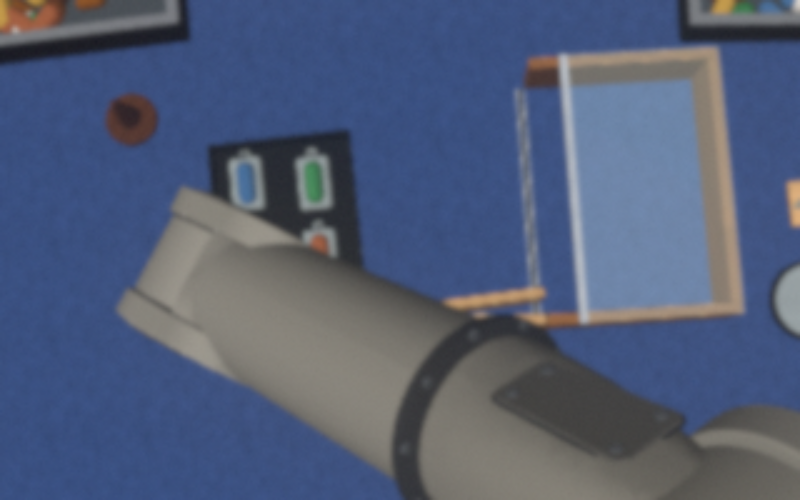

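Request:
apply_moves(steps=[[[1, -0.008, 0, 0, 0, 0, 0], [1, -0.008, 0, 0, 0, 0, 0], [1, -0.008, 0, 0, 0, 0, 0], [1, 0, 0, 0, 0, 0, 0], [1, 0.02, 0, 0, 0, 0, 0], [1, 0.02, 0, -0.03, 0, 0, 0], [1, 0, 0, -0.045, 0, 0, 0], [1, 0, 0, -0.045, 0, 0, 0]]])

```text
t: 26.3
ee_pos: [0.4676, 0.1581, 0.3243]
orientation: [-0.001, -0.019, 1.0, 0.0]
force: [1.0, -0.9, 1.0]
opening: 0.0945
finger_force: 0.0
```

```bash
python3 - <<'E'
from h import *
st()
im,c=pic('wrist','w5.png')
im,c=pic('top'); v=im[100:300,140:460]; cv2.imwrite('pics/top5.png',cv2.resize(v,None,fx=2.5,fy=2.5)[:,:,::-1])
E
```

```text
t 26.3 grasp [0.4676 0.1581 0.1443] yaw -3.104 F [ 1.  -0.9  1. ] open 0.0945 ff 0.0 j [ 0.49  0.45 -1.14  2.03  0.5   0.97  0.7 ]
```

View pics/top5.png

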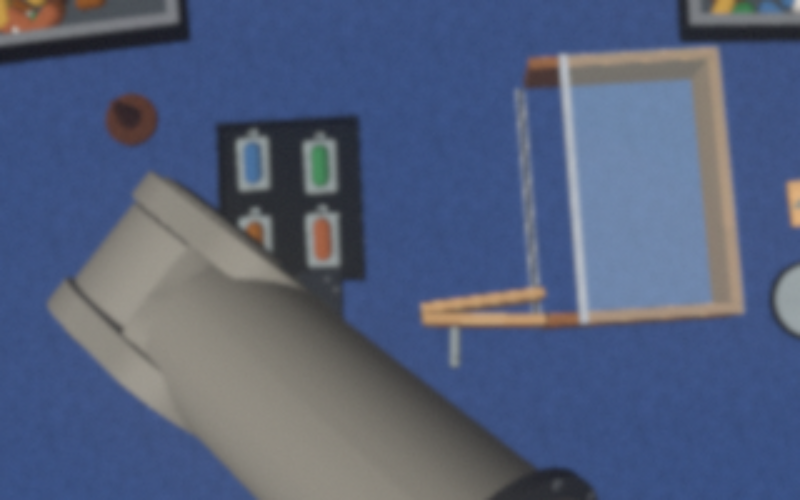

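```bash
python3 - <<'E'
from h import *
c=robot.calibration('top')
P=onz(c,[np.array(p)/2.5+[140,100] for p in[(217,125),(357,116),(364,278)]],.022)[:,:2]
th,t,r=fit([(-.079,.091),(.079,.091),(.079,-.091)],P)
u=t-np.array([.6041,-.1143]); cx=np.array([np.cos(-1.531),np.sin(-1.531)]); cy=np.array([-cx[1],cx[0]])
print(P,th,t,r,'case',u@cx,u@cy,th+1.531)
D=onz(c,[np.array(p)/2.5+[140,100] for p in[(422,303),(545,290),(422,325),(545,325)]],.078)[:,:2]-[.6041,-.1143]
print(np.c_[D@cx,D@cy])
E
```

```text
[[0.69317556 0.23414208]
 [0.7003444  0.07829105]
 [0.51995857 0.07157712]] -1.530934883028595 [0.60646753 0.15310702] [[ 0.00107147  0.00152862]
 [ 0.00019906 -0.00049485]
 [-0.00127053 -0.00103377]] case -0.2671011029333789 0.01300466522373793 6.511697140498818e-05
[[-0.12648148 -0.11168895]
 [ 0.00084979 -0.10534957]
 [-0.12768065 -0.13430758]
 [-0.00152976 -0.14135692]]
```

```bash
python3 - <<'E'
from h import *
plan([(.602,.262,.145,1.61)],1.0)
E
```

```text
[[[1.0,-0.011,0.008,0.0,0.0,0.0,0.131],[1.0,-0.011,0.01,0.001,0.001,0.0,0.13],[1.0,-0.008,0.011,0.0,0.0,0.001,0.131],[1.0,-0.008,0.012,0.0,0.001,0.0,0.131],[1.0,-0.006,0.012,0.0,0.0,0.0,0.13],[1.0,-0.004,0.014,0.001,0.001,0.0,0.131],[1.0,-0.002,0.013,0.0,0.0,0.001,0.131],[1.0,0.0,0.014,0.0,0.0,0.0,0.13],[1.0,0.001,0.014,0.001,0.001,0.0,0.131],[1.0,0.003,0.014,0.0,0.0,0.001,0.131],[1.0,0.005,0.013,0.0,0.001,0.0,0.13],[1.0,0.007,0.012,0.0,0.0,0.0,0.131]]]
```

Request:
apply_moves(steps=[[[1, -0.011, 0.008, 0, 0, 0, 0.131], [1, -0.011, 0.01, 0, 0, 0, 0.131], [1, -0.008, 0.011, 0, 0, 0, 0.131], [1, -0.008, 0.012, 0, 0, 0, 0.131], [1, -0.006, 0.012, 0, 0, 0, 0.131], [1, -0.004, 0.014, 0, 0, 0, 0.131], [1, -0.002, 0.013, 0, 0, 0, 0.131], [1, 0, 0.014, 0, 0, 0, 0.131], [1, 0.001, 0.014, 0, 0, 0, 0.131], [1, 0.003, 0.014, 0, 0, 0, 0.131], [1, 0.005, 0.013, 0, 0, 0, 0.131], [1, 0.007, 0.012, 0, 0, 0, 0.131]]])

```text
t: 27.6
ee_pos: [0.6012, 0.2611, 0.3225]
orientation: [-0.001, 0.696, 0.718, -0.001]
force: [-0.0, -0.4, 0.3]
opening: 0.0938
finger_force: 0.0
```

Request:
apply_moves(steps=[[[1, 0, 0, 0, 0, 0, 0], [1, 0, 0, 0, 0, 0, 0]]])

```text
t: 27.8
ee_pos: [0.6003, 0.2611, 0.3225]
orientation: [-0.001, 0.693, 0.721, -0.001]
force: [0.2, -0.0, -0.6]
opening: 0.0942
finger_force: 0.0
```

```bash
python3 - <<'E'
from h import *
st(); w=cw(-.37,.013); plan([(w[0],w[1],.10,1.61),(w[0],w[1],.024,1.61)],1.0)
E
```

```text
t 27.8 grasp [0.6003 0.2611 0.1425] yaw 1.61 F [ 0.2 -0.  -0.6] open 0.0942 ff 0.0 j [-0.02  0.56 -0.67  1.69  0.39  1.03 -0.78]
[[[1.0,-0.005,0.002,0.042,-0.002,0.0,0.0],[1.0,0.0,0.0,0.038,0.0,0.0,0.0],[1.0,0.0,0.0,0.038,0.0,0.0,0.0]]]
```

Request:
apply_moves(steps=[[[1, -0.003, 0.002, 0.042, -0.002, 0, 0], [1, 0, 0, 0.038, 0, 0, 0], [1, 0, 0, 0.038, 0, 0, 0], [1, 0, 0, 0, 0, 0, 0], [1, -0.01, 0, 0, 0, 0, 0], [1, -0.01, 0, 0, 0, 0, 0], [1, -0.01, 0, 0, 0, 0, 0], [1, -0.01, 0, 0, 0, 0, 0], [1, -0.01, 0, 0, 0, 0, 0], [1, -0.01, 0, 0, 0, 0, 0], [1, -0.01, 0, 0, 0, 0, 0], [1, -0.01, 0, 0, 0, 0, 0]]])

```text
t: 29.0
ee_pos: [0.6056, 0.1779, 0.2053]
orientation: [-0.0, 0.694, 0.72, 0.001]
force: [0.8, 5.5, 2.8]
opening: 0.0938
finger_force: 2.8
```

Request:
apply_moves(steps=[[[1, -0.01, 0, 0, 0, 0, 0], [1, -0.01, 0, 0, 0, 0, 0], [1, -0.01, 0, 0, 0, 0, 0], [1, -0.01, 0, 0, 0, 0, 0], [1, -0.01, 0, 0, 0, 0, 0], [1, -0.01, 0, 0, 0, 0, 0], [1, 0, 0, 0, 0, 0, 0]]])

```text
t: 29.7
ee_pos: [0.6079, 0.1165, 0.2051]
orientation: [0.0, 0.695, 0.719, 0.0]
force: [0.3, -0.5, -0.3]
opening: 0.0943
finger_force: 0.0
```

```bash
cat >> h.py <<'E'
def cf(p):
    cx=np.array([np.cos(-1.531),np.sin(-1.531)]); u=np.array(p)[:2]-[.6041,-.1143]; return u@cx,u@np.array([-cx[1],cx[0]])
E
python3 - <<'E'
from h import *
st(); print(cf(robot.state()['ee_pos'])); tray()
im,c=pic('wrist'); hsv=cv2.cvtColor(im,cv2.COLOR_RGB2HSV); print(np.unique((hsv[:,:,2]<45).sum(1))[-3:])
cv2.imwrite('pics/t6.png',pic('top')[0][100:300,140:460,::-1].repeat(2,0).repeat(2,1))
E
```

```text
t 29.7 grasp [0.6079 0.1165 0.0251] yaw 1.605 F [ 0.3 -0.5 -0.3] open 0.0943 ff 0.0 j [ 0.16  0.65 -0.6   1.85  0.49  0.8  -0.67]
(np.float64(-0.23050677364518254), np.float64(0.01300024628089181))
tray [ 0.6169 -0.0319] -1.368 case frame [-0.0818  0.0161  0.1633] res 0.009330205040658734
[466 472 474]
```

```bash
cat >> h.py <<'E'
def stones(im,c,z=.02):
    hsv=cv2.cvtColor(im,cv2.COLOR_RGB2HSV); H,S,V=cv2.split(hsv); out={}
    for n,m in(('green',(H>45)&(H<88)&(S>90)),('red/or',((H<16)|(H>174))&(S>110)),('blue',(H>98)&(H<112)&(S>80)&(V>120))):
        m=m.astype(np.uint8); m[:105]=0;m[300:]=0;m[:,:205]=0;m[:,480:]=0
        for q in cv2.findContours(m,0,1)[0]:
            a=cv2.contourArea(q)
            if 20<a<160:
                M=cv2.moments(q); uv=(M['m10']/M['m00'],M['m01']/M['m00']); print(n,a,np.round(uv,1),'case',np.round(cf(onz(c,[uv],z)[0]),4))
E
python3 - <<'E'
from h import *
im,c=pic('top')
old=cv2.imread('pics/top5.png')[:,:,::-1]; o=np.zeros_like(im); o[100:300,140:460]=cv2.resize(old,(320,200),interpolation=cv2.INTER_AREA)
print('old');stones(o,c);print('new');stones(im,c)
E
```

```text
old
green 46.5 [267.5 165.6] case [-0.2334  0.0526]
red/or 46.0 [268.6 195.5] case [-0.2337 -0.0309]
blue 66.5 [240.5 164.7] case [-0.308   0.0596]
new
green 47.5 [312.9 162.8] case [-0.108   0.0534]
```

Request:
apply_moves(steps=[[[1, -0.01, 0, 0, 0, 0, 0], [1, -0.01, 0, 0, 0, 0, 0], [1, -0.01, 0, 0, 0, 0, 0], [1, -0.01, 0, 0, 0, 0, 0], [1, -0.01, 0, 0, 0, 0, 0], [1, -0.01, 0, 0, 0, 0, 0], [1, -0.01, 0, 0, 0, 0, 0], [1, -0.01, 0, 0, 0, 0, 0], [1, -0.01, 0, 0, 0, 0, 0], [1, 0, 0, 0, 0, 0, 0]]])

```text
t: 30.9
ee_pos: [0.611, 0.027, 0.2048]
orientation: [-0.0, 0.695, 0.719, 0.0]
force: [-0.0, -0.0, -0.2]
opening: 0.0943
finger_force: 0.0
```

```bash
python3 - <<'E'
from h import *
st(); print(cf(robot.state()['ee_pos']))
im,c=pic('top','t7.png'); stones(im,c)
im,c=pic('scene','s7.png')
E
```

```text
t 30.9 grasp [0.611  0.027  0.0248] yaw 1.605 F [-0.  -0.  -0.2] open 0.0943 ff 0.0 j [ 0.3   0.64 -0.6   1.86  0.49  0.79 -0.52]
(np.float64(-0.14091589670103832), np.float64(0.012467040646344692))
red/or 23.5 [356.3 125.4] case [0.0189 0.153 ]
blue 85.0 [360.4 148.3] case [0.0257 0.0868]
```

Request:
apply_moves(steps=[[[1, -0.01, 0, 0, 0, 0, 0], [1, -0.01, 0, 0, 0, 0, 0], [1, -0.01, 0, 0, 0, 0, 0], [1, -0.01, 0, 0, 0, 0, 0], [1, -0.01, 0, 0, 0, 0, 0], [1, -0.01, 0, 0, 0, 0, 0], [1, -0.01, 0, 0, 0, 0, 0], [1, -0.01, 0, 0, 0, 0, 0], [1, -0.01, 0, 0, 0, 0, 0], [1, -0.01, 0, 0, 0, 0, 0], [1, -0.01, 0, 0, 0, 0, 0], [1, 0, 0, 0, 0, 0, 0]]])

```text
t: 32.2
ee_pos: [0.6148, -0.0827, 0.2047]
orientation: [-0.0, 0.695, 0.719, 0.0]
force: [-1.0, -0.1, 0.3]
opening: 0.0942
finger_force: 0.0
```

Request:
apply_moves(steps=[[[1, -0.01, 0, 0, 0, 0, 0], [1, -0.01, 0, 0, 0, 0, 0], [1, -0.01, 0, 0, 0, 0, 0], [1, -0.01, 0, 0, 0, 0, 0], [1, 0, 0, 0, 0, 0, 0], [1, 0, 0, 0, 0, 0, 0]]])

```text
t: 32.8
ee_pos: [0.6161, -0.1215, 0.2046]
orientation: [-0.0, 0.694, 0.72, -0.0]
force: [-0.5, 1.2, -0.7]
opening: 0.0938
finger_force: 0.0
```

```bash
python3 - <<'E'
from h import *
st(); print(cf(robot.state()['ee_pos']))
im,c=pic('scene','s8.png')
E
```

```text
t 32.8 grasp [ 0.6161 -0.1215  0.0246] yaw 1.606 F [-0.5  1.2 -0.7] open 0.0938 ff 0.0 j [ 0.53  0.66 -0.59  1.83  0.49  0.81 -0.27]
(np.float64(0.007687087013774063), np.float64(0.011660600685003499))
```

Request:
apply_moves(steps=[[[1, 0.02, 0, 0, 0, 0, 0], [1, 0.02, 0, 0, 0, 0, 0], [1, 0.02, 0, -0.04, 0, 0, 0], [1, 0.02, 0, -0.045, 0, 0, 0], [1, 0.02, 0, -0.045, 0, 0, 0], [0.5, 0.03, 0, -0.02, 0, 0, 0], [0.5, 0.04, 0, 0, 0, 0, 0], [0.5, 0.04, 0, 0, 0, 0, 0], [0.5, 0, 0, 0, 0, 0, 0]]])

```text
t: 33.75
ee_pos: [0.6075, 0.0945, 0.3555]
orientation: [-0.001, 0.692, 0.722, 0.001]
force: [-0.1, -0.0, 0.5]
opening: 0.0651
finger_force: 0.0
```

```bash
python3 - <<'E'
from h import *
st(); im,c=pic('top','t9.png'); stones(im,c,.02)
plan([(.427,-.0242,.17,2.97)],0.4)
cv2.imwrite('pics/t9c.png',cv2.resize(im[105:245,310:470],None,fx=4,fy=4,interpolation=cv2.INTER_CUBIC)[:,:,::-1])
E
```

```text
t 33.75 grasp [0.6075 0.0945 0.1755] yaw 1.614 F [-0.1 -0.   0.5] open 0.0651 ff 0.0 j [ 0.29  0.47 -0.72  1.76  0.35  1.05 -0.51]
green 23.0 [398.3 158.3] case [0.1285 0.0529]
red/or 21.0 [356.6 125.3] case [0.0196 0.153 ]
blue 23.5 [372.  157.1] case [0.056  0.0601]
[[[0.4,-0.011,-0.019,0.0,0.0,0.0,-0.136],[0.4,-0.008,-0.019,0.001,0.0,0.0,-0.136],[0.4,-0.006,-0.021,0.0,0.0,0.0,-0.136],[0.4,-0.002,-0.021,0.001,0.0,0.0,-0.135],[0.4,0.0,-0.022,0.0,0.001,0.0,-0.136],[0.4,0.004,-0.021,0.001,0.0,0.0,-0.136],[0.4,0.006,-0.021,0.0,0.0,-0.001,-0.136],[0.4,0.008,-0.019,0.001,0.0,0.0,-0.136],[0.4,0.012,-0.019,0.001,0.0,0.0,-0.136],[0.4,0.014,-0.016,0.0,0.0,0.0,-0.135]]]
```

View pics/t9c.png

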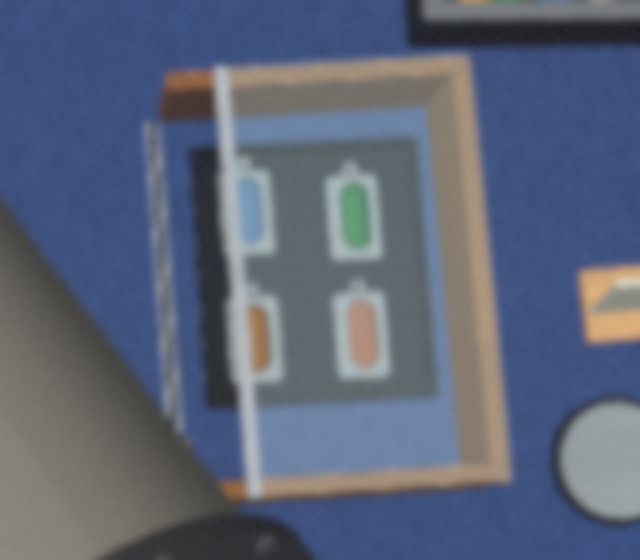

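Request:
apply_moves(steps=[[[0.4, -0.011, -0.019, 0, 0, 0, -0.136], [0.4, -0.008, -0.019, 0, 0, 0, -0.136], [0.4, -0.006, -0.021, 0, 0, 0, -0.136], [0.4, -0.002, -0.021, 0, 0, 0, -0.136], [0.4, 0, -0.022, 0, 0, 0, -0.136], [0.4, 0.004, -0.021, 0, 0, 0, -0.136], [0.4, 0.006, -0.021, 0, 0, 0, -0.136], [0.4, 0.008, -0.019, 0, 0, 0, -0.136], [0.4, 0.012, -0.019, 0, 0, 0, -0.136], [0.4, 0.014, -0.016, 0, 0, 0, -0.135], [0.4, 0, 0, 0, 0, 0, 0], [0.4, 0, 0, 0, 0, 0, 0]]])

```text
t: 35.0
ee_pos: [0.4268, -0.0274, 0.3549]
orientation: [0.0, 0.09, 0.996, -0.0]
force: [0.8, 0.0, -0.5]
opening: 0.0375
finger_force: 0.0
```

```bash
python3 - <<'E'
from h import *
st(); im,c=pic('wrist','w9.png'); p=proj(c,[(.426,-.0245,.083)])[0]; print(p)
hsv=cv2.cvtColor(im,cv2.COLOR_RGB2HSV); u,v=p.astype(int)
m=((hsv[:,:,1]<60)&(hsv[:,:,2]>90)).astype(np.uint8)
for q in cv2.findContours(m,0,1)[0]:
    x,y,w,h=cv2.boundingRect(q)
    if abs(x+w/2-u)<60 and abs(y+h/2-v)<60 and w*h>30: print(x,y,w,h,cv2.minAreaRect(q))
plan([(.4262,-.0245,.062,2.97)],0.4)
E
```

```text
t 35.0 grasp [ 0.4268 -0.0274  0.1749] yaw 2.961 F [ 0.8  0.  -0.5] open 0.0375 ff 0.0 j [ 0.95  0.22 -1.12  2.14  0.25  0.92  1.08]
[329.23405667 202.59776006]
294 222 26 4 ((306.4942321777344, 223.46241760253906), (0.9123432040214539, 25.165464401245117), 81.25383758544922)
325 182 22 47 ((332.22528076171875, 205.11004638671875), (46.45685577392578, 17.672517776489258), 71.02959442138672)
[[[0.4,0.0,0.001,0.038,0.0,0.0,-0.003],[0.4,0.001,0.0,0.037,0.0,0.0,-0.003],[0.4,0.0,0.001,0.038,0.0,0.0,-0.002]]]
```

Request:
apply_moves(steps=[[[0.4, 0, 0.001, 0.038, 0, 0, 0], [0.4, 0.001, 0.001, 0.038, 0, 0, 0], [0.4, 0, 0.001, 0.037, 0, 0, 0], [0.4, 0, 0, 0, 0, 0, 0], [0, 0, 0, 0, 0, 0, 0], [0, 0, 0, 0, 0, 0, 0], [0, 0, 0, 0, 0, 0, 0], [0, 0, 0, 0, 0, 0, 0], [0, 0, 0, 0, 0, 0, 0]]], force=25)

```text
t: 35.95
ee_pos: [0.4271, -0.0238, 0.2429]
orientation: [0.001, 0.089, 0.996, -0.0]
force: [1.9, -3.6, 8.3]
opening: 0.0097
finger_force: 25.0
```

```bash
cat >> h.py <<'E'
def swing(a1,n):
    H=np.array([.4742,-.1195]);g=np.array(robot.state()['ee_pos'])[:2];d=g-H; b=np.arctan2(d[1],d[0])-.524; print('r',np.linalg.norm(d),'door',b)
    y0=yaw()[0]; z=robot.state()['ee_pos'][2]-.18; w=[]
    for k in range(1,n+1):
        a=b+(a1-b)*k/n; w.append((H[0]+.107*np.cos(.524+a),H[1]+.107*np.sin(.524+a),z,y0+(a-b)*.9))
    plan(w,0.)
E
python3 - <<'E'
from h import *
st(); swing(.75,12)
E
```

```text
t 35.95 grasp [ 0.4271 -0.0238  0.0629] yaw 2.964 F [ 1.9 -3.6  8.3] open 0.0097 ff 25.001372694969177 j [ 0.74  0.42 -0.96  2.24  0.53  0.72  0.8 ]
r 0.1066220074840206 door 1.5039680005704135
[[[0.0,-0.005,0.004,0.0,0.0,0.003,0.057],[0.0,-0.006,0.004,0.0,0.0,0.0,0.056],[0.0,-0.005,0.004,0.0,0.0,0.0,0.057],[0.0,-0.006,0.003,0.0,0.0,0.0,0.056],[0.0,-0.006,0.004,0.0,0.0,0.0,0.057],[0.0,-0.005,0.004,0.0,0.0,0.0,0.056],[0.0,-0.006,0.003,0.0,0.0,0.0,0.057],[0.0,-0.006,0.004,0.0,0.0,0.0,0.056],[0.0,-0.005,0.003,0.0,0.0,0.0,0.057],[0.0,-0.006,0.004,0.0,0.0,0.0,0.056],[0.0,-0.006,0.003,0.0,0.0,0.0,0.057],[0.0,-0.006,0.004,0.0,0.0,0.0,0.057]]]
```

Request:
apply_moves(steps=[[[0, -0.005, 0.004, 0, 0, 0, 0.057], [0, -0.006, 0.004, 0, 0, 0, 0.057], [0, -0.005, 0.004, 0, 0, 0, 0.057], [0, -0.006, 0.003, 0, 0, 0, 0.057], [0, -0.006, 0.004, 0, 0, 0, 0.057], [0, -0.005, 0.004, 0, 0, 0, 0.057], [0, -0.006, 0.003, 0, 0, 0, 0.057], [0, -0.006, 0.004, 0, 0, 0, 0.057], [0, -0.005, 0.003, 0, 0, 0, 0.057], [0, -0.006, 0.004, 0, 0, 0, 0.057], [0, -0.006, 0.003, 0, 0, 0, 0.057], [0, -0.006, 0.004, 0, 0, 0, 0.057]]])

```text
t: 37.15
ee_pos: [0.5056, -0.0172, 0.2429]
orientation: [0.001, 0.418, 0.908, 0.0]
force: [-3.7, -1.8, 10.5]
opening: 0.0091
finger_force: 25.0
```

```bash
python3 - <<'E'
from h import *
st(); swing(-.01,12)
E
```

```text
t 37.15 grasp [ 0.5056 -0.0172  0.0629] yaw 2.278 F [-3.7 -1.8 10.5] open 0.0091 ff 25.003729462623596 j [ 0.53  0.47 -0.75  2.08  0.47  0.76  0.19]
r 0.10701632431109051 door 0.7492397120300098
[[[0.0,-0.006,0.003,0.0,0.001,0.001,0.057],[0.0,-0.006,0.004,0.0,0.0,0.0,0.057],[0.0,-0.006,0.003,0.0,0.0,0.0,0.057],[0.0,-0.005,0.003,0.0,0.0,0.0,0.057],[0.0,-0.006,0.004,0.0,0.0,0.0,0.057],[0.0,-0.006,0.003,0.0,0.0,0.0,0.057],[0.0,-0.006,0.003,0.0,0.0,0.0,0.057],[0.0,-0.006,0.004,0.0,0.0,0.0,0.057],[0.0,-0.006,0.003,0.0,0.0,0.0,0.056],[0.0,-0.006,0.003,0.0,0.0,0.0,0.057],[0.0,-0.006,0.003,0.0,0.0,0.0,0.057],[0.0,-0.006,0.003,0.0,0.0,0.0,0.057]]]
```

Request:
apply_moves(steps=[[[0, -0.006, 0.003, 0, 0, 0, 0.057], [0, -0.006, 0.004, 0, 0, 0, 0.057], [0, -0.006, 0.003, 0, 0, 0, 0.057], [0, -0.005, 0.003, 0, 0, 0, 0.057], [0, -0.006, 0.004, 0, 0, 0, 0.057], [0, -0.006, 0.003, 0, 0, 0, 0.057], [0, -0.006, 0.003, 0, 0, 0, 0.057], [0, -0.006, 0.004, 0, 0, 0, 0.057], [0, -0.006, 0.003, 0, 0, 0, 0.057], [0, -0.006, 0.003, 0, 0, 0, 0.057], [0, -0.006, 0.003, 0, 0, 0, 0.057], [0, 0, 0, 0, 0, 0, 0]]])

```text
t: 38.35
ee_pos: [0.5643, -0.0609, 0.2429]
orientation: [0.001, 0.678, 0.735, 0.001]
force: [0.4, 0.7, 8.7]
opening: 0.0095
finger_force: 25.0
```

```bash
python3 - <<'E'
from h import *
st(); swing(-.02,3)
E
```

```text
t 38.35 grasp [ 0.5643 -0.0609  0.0629] yaw 1.652 F [0.4 0.7 8.7] open 0.0095 ff 25.006276667118073 j [ 0.45  0.51 -0.57  1.95  0.39  0.78 -0.26]
r 0.10752872986825665 door 0.05268006197627895
[[[0.0,-0.003,0.001,0.0,0.002,0.0,0.022],[0.0,-0.002,0.001,0.0,0.0,0.0,0.022],[0.0,-0.002,0.001,0.0,0.0,0.0,0.021]]]
```

Push a bit past shut, gently, and watch force.

Request:
apply_moves(steps=[[[0, -0.003, 0.001, 0, 0, 0, 0.02], [0, -0.002, 0.001, 0, 0, 0, 0.02], [0, -0.002, 0.001, 0, 0, 0, 0.02], [0, -0.002, 0.001, 0, 0, 0, 0], [0, 0, 0, 0, 0, 0, 0]]])

```text
t: 38.85
ee_pos: [0.568, -0.0669, 0.2429]
orientation: [-0.001, 0.698, 0.716, 0.001]
force: [-5.7, 11.4, 12.9]
opening: 0.009
finger_force: 25.0
```

```bash
python3 - <<'E'
from h import *
st(); swing(-.02,2)
E
```

```text
t 38.85 grasp [ 0.568  -0.0669  0.0629] yaw 1.597 F [-5.7 11.4 12.9] open 0.009 ff 25.003125965595245 j [ 0.45  0.52 -0.56  1.94  0.37  0.79 -0.29]
r 0.10751285354032032 door -0.01323295147464365
[[[0.0,-0.001,0.0,0.0,0.001,-0.003,0.003],[0.0,0.0,0.0,0.0,0.0,0.0,0.003]]]
```

Request:
apply_moves(steps=[[[0.35, 0, 0, 0, 0, 0, 0], [0.35, 0, 0, 0, 0, 0, 0], [0.35, 0, 0, 0, 0, 0, 0], [0.35, 0, 0, -0.02, 0, 0, 0], [0.35, 0, 0, -0.045, 0, 0, 0], [0.5, 0, 0, -0.045, 0, 0, 0], [0.8, 0, 0, -0.045, 0, 0, 0], [0.8, 0.045, 0, 0, 0, 0, 0], [0.8, 0.045, 0, 0, 0, 0, 0], [0.8, 0.045, 0, 0, 0, 0, 0], [0.8, 0.04, 0, 0, 0, 0, 0], [0.8, 0, 0, 0, 0, 0, 0]]])

```text
t: 40.05
ee_pos: [0.563, 0.1114, 0.3974]
orientation: [-0.001, 0.696, 0.718, 0.001]
force: [-0.6, -0.2, -0.1]
opening: 0.0747
finger_force: 0.0
```

Request:
apply_moves(steps=[[[0.8, 0.045, 0, 0, 0, 0, 0], [0.8, 0.045, 0, 0, 0, 0, 0], [0.8, 0.045, 0, 0, 0, 0, 0], [0.8, 0.045, 0, 0, 0, 0, 0], [0.8, 0, 0, 0, 0, 0, 0]]])

```text
t: 40.55
ee_pos: [0.558, 0.2915, 0.3972]
orientation: [-0.002, 0.696, 0.718, 0.001]
force: [1.3, 0.1, 0.7]
opening: 0.0754
finger_force: 0.0
```

```bash
python3 - <<'E'
from h import *
st(); im,c=pic('top','t10.png')
cv2.imwrite('pics/t10c.png',cv2.resize(im[105:245,310:470],None,fx=4,fy=4,interpolation=cv2.INTER_CUBIC)[:,:,::-1]); pend(); stones(im,c)
E
```

```text
t 40.55 grasp [0.558  0.2915 0.2172] yaw 1.602 F [1.3 0.1 0.7] open 0.0754 ff 0.0 j [-0.03  0.45 -0.73  1.68  0.32  1.13 -0.82]
[ 0.4907 -0.4058] body [ 0.4887 -0.4057] ang -0.074 len [0.097 0.067] col [ 57.  71. 105.]
[ 0.5992 -0.4172] body [ 0.6012 -0.4174] ang 3.025 len [0.073 0.053] col [143. 129. 127.]
red/or 24.0 [364.2 227.6] case [ 0.0212 -0.1329]
red/or 23.0 [356.7 125.5] case [0.0199 0.1526]
blue 116.5 [364.7 215. ] case [ 0.0247 -0.0989]
blue 23.5 [372.  157.1] case [0.056  0.0601]
blue 25.0 [358.6 138.3] case [0.0226 0.1155]
```

View pics/t10c.png

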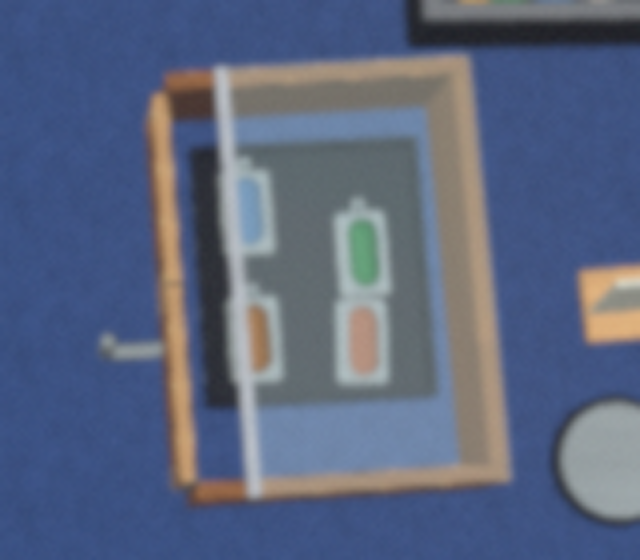

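```bash
python3 -c "
from h import *
print(robot.sign_off())"
```

```text
the job is handed in; nothing more can be done
None
```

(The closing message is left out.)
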